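# Sort the draining rack

## Robot

A 6-joint arm with a two-finger parallel gripper is mounted at the origin on a cart in front of the work surface, level with it; the furniture and walls round the work are solid. World frame = base frame: x ahead of the robot, y to its left, z up, the work surface at z = 0. Lengths are in m, angles in rad, forces in N, time in s.
With the tool pointing down it reaches from about 0.35 to 0.85 m from the base axis. Payload 8.1 kg.
Tool frame: the origin (TCP) lies at the centre of the arm's flange, where the gripper is bolted on; the fingertips stand 186 mm ahead of it and the grasp point (between the pads) lies 167 mm ahead of it (robot.nose_length is the distance from the TCP to the fingertips, in m); z points along the fingers, x is the direction in which the jaws open and shut, and the axes are right-handed (so a half turn about z gives the same grasp; the last joint's range is limited). The gripper opens to 93 mm and grips with 3 to 60 N. Pads are 15 mm wide; open, the fingers measure 128 mm over their backs; the gripper's body (75 mm by 188 mm) begins 65 mm behind the grasp point.
Start: joints at [-1.221, 0.13, 1.488, -0, 1.523, -0.085], TCP at [0.253, -0.544, 0.405] pointing down, gripper open.
Joint ranges: [-2.96, 2.96], [-0.89, 2.26], [0.02, 2.5], [-1.34, 4.48], [0, 2.73], [-2.66, 2.66]. Speed limits (rad/s): [2.39, 2.39, 2.79, 3.14, 3.14, 3.14].

## Interface

Orientations are given as a rotation vector (axis times angle).
In Python, from plant import robot gives the robot as it stands.
- The arm moves only by the tool arm_command, never from a script. Its argument "motion" is a list of rows, each an object with "slide": the shift along the tool's x, y, z each as a share of 0.4 m, from -1 to 1, a list of three; "turn": the turn, a rotation vector about the tool's x, y, z each as a share of 0.5 rad, from -1 to 1, a list of three. A call has exactly 5 rows; each row shifts and turns the commanded pose from where the row before left it, along the tool's axes as they then stand; what a row does not reach is not made up. A row lasts 1/12 s, in which the tool goes at most 41.7 mm and 7.16 degrees, less where a joint would pass 70% of its speed; a pose out of reach is approached as far as the arm can. A call with a number of a shift or a turn outside -1 to 1 is refused whole. A call with a gripper value outside its range is refused whole. "gripper" is the opening in per cent of the stroke, from 0 (shut) to 100 (fully open), set as the call begins (left out, the last holds). The fingers move at their own pace and stop on an object; "grip_force" is the grip in N (left out, the last holds). Time passes only in rows, so rows that do not move let the fingers close, or fill a call up. It gives the time, the measured TCP pose, the force and the opening at its end, in the units of the state.
- robot.read_state(): the state, without advancing time (a new reading comes with each control period).
- robot.read_camera(name): name is "scene" or "top" or "wrist"; returns a dict with "pixels" (384x512x3 uint8, blue, green, red), "intrinsics" (3x3 intrinsics, pixels), "T" (4x4, takes a point from camera to world coordinates). Camera axes: x right, y down, z forward; pixel columns grow to the right and rows downward; lengths in m; the calibration is good to about 2 mm. A picture is of the moment at which its call begins. There is no depth.
- robot.close_job(): hands the job in, once; it reports no verdict.
The state is a dict: "t": time; "q": joint angles; "dq": joint speeds; "joint_torque": joint torques, N m; "tool_pos": TCP position; "orientation": TCP orientation; "force": force on the tool from outside, world axes, zero at the start; "wrist_torque": the same for the moment, N m; "opening": finger opening in m.
Only numpy, scipy, OpenCV 4.12 (cv2) and the standard library are available. Lean on these libraries where they do the work, as an engineer would, in place of code of your own. Each camera call takes 0.05 s, during which the arm holds its last target.

## Task

The glass counting chamber was laid in the wrong bay of the sloped draining rack: move it to the bay with the blue tag, then lay the white slide mailer from the bench in the bay with the orange tag, where the chamber was. Each must rest flat on both rods, in the middle of its bay, square to the rods with its long side up the slope and its lower end close to the stop rail. Lay them down gently without dropping either, and leave the forceps, timer, bottle and dropper where they are.

Things in the scene. Friction and masses are not known exactly. Their poses are not given: they have to be found in the camera images.
- drain_rack: Fixed draining rack: grey drip tray 124 x 262 mm (walls 11 mm, floor 4 mm high), two steel rods above. Origin: centre of its underside, on the bench. x: horizontal, up-slope, away from the robot; y: along the rods; z up. Things lie across the rods on a plane that rises 20 degrees towards +x, 55 mm high at x = 0. Yaw varies by 0.45 rad either way.
- low_rod (a point): Point of the sloping plane on the low rod (8 mm diameter), mid-length: 25 mm down the slope from the rack's x = 0. Axes as the rack's. Three bays are centred at y = -72, 0 and +72 mm, divided by black collars (14 mm diameter, 4 mm wide) on the rods at y = -36 and +36 mm. Steel end plates stand at y = -125 and +125 mm, their tops level with the plane.
- high_rod (a point): The same point on the high rod (8 mm diameter), 25 mm up the slope from the rack's x = 0. Between the rods there is nothing down to the tray.
- stop_rail (a point): Mid-length point on the axis of the stop rail, a steel rod of 6 mm diameter parallel to the low rod on its down-slope side. Its inner face is 42 mm down the slope from the rack's x = 0; it stands 6 mm above the plane and keeps things from sliding off.
- bay_blue (a point): Centre of the free bay, marked by a plain blue plastic clip (34 mm wide, 24 mm high) on the front wall of the tray: a point on the sloping plane, 55 mm above the bench, mid-way between the rods. Axes as the rack's (x horizontally up-slope, y along the rods, z up), not tilted. Which of the three bays it is varies.
- bay_orange (a point): The same point, with the same axes, for the bay with the orange clip, in which the counting chamber lies at the start. Which bay it is varies.
- chamber_center (a point): Centre of the loose glass counting chamber, a clear plate 33 x 75 x 4 mm, 0.018 kg. x across its 33 mm width, y along its length, z out of its upper face. At the start it lies across the rods in the orange bay, on the 20 degree slope. Grasp it across its width at mid-length; fingertips may reach below it between the rods.
- mailer_center (a point): Centre of the loose white plastic slide mailer, 90 x 35 x 16 mm (its solid shape is 88 x 34 x 14 mm; this point is 7 mm above its underside). x along its length, y across its width, z up. It lies flat on the bench, left or right of the rack, at any heading. 0.02 to 0.04 kg.
- forceps: Bystander: loose steel forceps 126 x 18 x 8 mm lying across the rods in the third bay, length (x) along the slope. Origin: centre of its underside.
- lab_timer: Bystander: white lab timer 66 x 64 x 28 mm on the bench, on the other side of the rack from the mailer. Origin: centre of its underside.
- reagent_bottle: Bystander: brown bottle with white cap, 60 mm diameter, 117 mm high, standing to the right of the rack. Origin: centre of its underside.
- stain_dropper: Bystander: small clear bottle with blue cap, 31 mm diameter, 56 mm high, standing to the left of the rack. Origin: centre of its underside.
Not all that is in view belongs to the job. Several things look just like the part that bears mailer_center: the one meant starts farthest to the robot's right.

How it is judged:
By the outcome, as a careful person would: the job done as asked, in the order asked, and still so for the second after the job is handed in, with the robot touching nothing.
It also fails if it takes over 58 s, if anything falls off the work surface, if the arm or the gripper's body presses on something with over 40 N, if the wrist force passes 120 N, or if a joint passes its speed limit or range.

## Working session

There is one attempt and no reset: what is moved stays moved. The work goes in short steps, Python scripts to look and compute and a tool call to move; the robot and the scene stay as the last step left them, time stands still between calls to the robot, and variables do not carry over. Pictures are saved under pics/ and viewed, and the job is handed in when it is done.

Besides the shell and the picture viewer there is one more tool, called after "Emit:" in YAML: its name, and indented under it one key for each argument. arm_command: Moves the arm, as the interface text tells. Shift numbers are shares of 0.4 m and turn numbers shares of 0.5 rad, none past 1 either way. Its arguments: {"type":"object","properties":{"motion":{"type":"array","items":{"type":"object","properties":{"slide":{"type":"array","items":{"type":"number"}},"turn":{"type":"array","items":{"type":"number"}}}}},"gripper":{"type":"number"},"grip_force":{"type":"number"}},"required":["motion"]}

```bash
ls; mkdir -p pics; cat > h.py <<'E'
import numpy as np,cv2
from plant import robot
from scipy.spatial.transform import Rotation as R
def snap(n,f=None):
    c=robot.read_camera(n); 
    if f: cv2.imwrite('pics/'+f,c['pixels']); np.savez('pics/'+f+'.npz',K=c['intrinsics'],T=c['T'])
    return c
class C: pass
def load(f):
    z=np.load('pics/'+f+'.npz'); return dict(pixels=cv2.imread('pics/'+f),intrinsics=z['K'],T=z['T'])
def ray(c,u,v):
    d=np.linalg.inv(c['intrinsics'])@[u,v,1]; return c['T'][:3,3],c['T'][:3,:3]@d
def onz(c,u,v,z):
    o,d=ray(c,u,v); return o+d*(z-o[2])/d[2]
def proj(c,p):
    q=np.linalg.inv(c['T'])@np.r_[p,1]; k=c['intrinsics']@q[:3]; return k[:2]/k[2]
E
python3 - <<'E'
from h import *
for n in ['scene','top','wrist']:
    c=snap(n,n+'0.png'); print(n,c['intrinsics'].round(1).tolist(),c['T'].round(3).tolist())
print(robot.read_state())
E
```

```text
pics
scene [[475.4, 0.0, 259.2], [0.0, 475.4, 191.4], [0.0, 0.0, 1.0]] [[-0.905, -0.182, 0.386, -0.042], [-0.426, 0.417, -0.803, 1.202], [-0.015, -0.891, -0.454, 0.738], [0.0, 0.0, 0.0, 1.0]]
top [[377.1, 0.0, 251.8], [0.0, 377.1, 188.2], [0.0, 0.0, 1.0]] [[0.014, -0.986, 0.169, 0.336], [-1.0, -0.016, -0.008, 0.034], [0.011, -0.169, -0.986, 1.219], [0.0, 0.0, 0.0, 1.0]]
wrist [[276.7, 0.0, 259.7], [0.0, 276.7, 187.1], [0.0, 0.0, 1.0]] [[0.42, -0.866, -0.271, 0.329], [-0.907, -0.401, -0.125, -0.508], [-0.0, 0.299, -0.954, 0.384], [0.0, 0.0, 0.0, 1.0]]
{'t': 0.15, 'q': array([-1.22141329e+00,  1.31013781e-01,  1.48901902e+00, -2.33661890e-05,
        1.52300669e+00, -8.53866608e-02]), 'dq': array([ 7.88369928e-05, -2.10552255e-03, -3.95870796e-03, -3.97977968e-04,
       -3.48937910e-04, -2.87955055e-04]), 'joint_torque': array([-1.22240246e-03, -5.60478652e+01, -4.92332697e+01,  7.66047067e-02,
        3.06575582e-02, -7.56934355e-05]), 'tool_pos': array([ 0.25268545, -0.5440076 ,  0.40391819]), 'orientation': array([-2.64754746e+00,  1.68958118e+00,  1.82634626e-03]), 'force': array([ 0.51846525, -0.10445798, -0.76965221]), 'wrist_torque': array([0.00048675, 0.00255639, 0.07710311]), 'opening': 0.0930492285423364}
```

View pics/scene0.png

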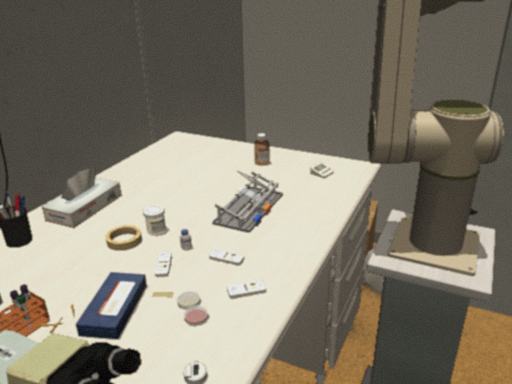

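View pics/top0.png

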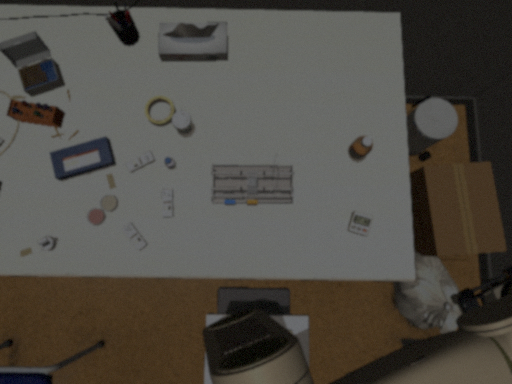

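View pics/wrist0.png

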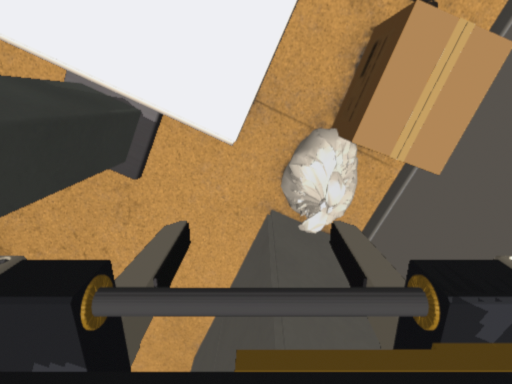

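Mailer look-alikes in the top view are at (143,161), (168,203) and (136,236). The robot's right is image right, so (168,203) is the one meant. I'll check that in a crop.

```bash
python3 - <<'E'
from h import *
c=load('top0.png')
im=c['pixels']; a=im[145:255,120:300]
a=cv2.convertScaleAbs(cv2.resize(a,None,fx=4.4,fy=4.4,interpolation=cv2.INTER_CUBIC),alpha=1.3)
cv2.imwrite('pics/crop1.png',a)
for n,(u,v) in dict(m1=(143,161),m2=(168,203),m3=(136,236),rack=(252,185),timer=(360,223),drop=(169,162),bot=(361,147)).items(): print(n,onz(c,u,v,0.01).round(3))
c=load('scene0.png');a=c['pixels'][160:300,150:300]
cv2.imwrite('pics/crop2.png',cv2.resize(a,None,fx=4,fy=4,interpolation=cv2.INTER_CUBIC))
E
```

```text
m1 [0.628 0.382 0.01 ]
m2 [0.491 0.293 0.01 ]
m3 [0.384 0.389 0.01 ]
rack [0.554 0.023 0.01 ]
timer [ 0.436 -0.325  0.01 ]
drop [0.627 0.297 0.01 ]
bot [ 0.688 -0.337  0.01 ]
```

View pics/crop1.png

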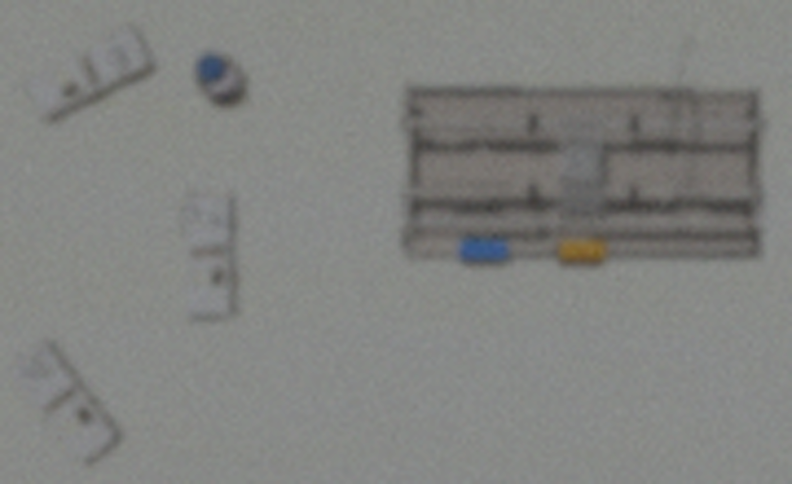

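View pics/crop2.png

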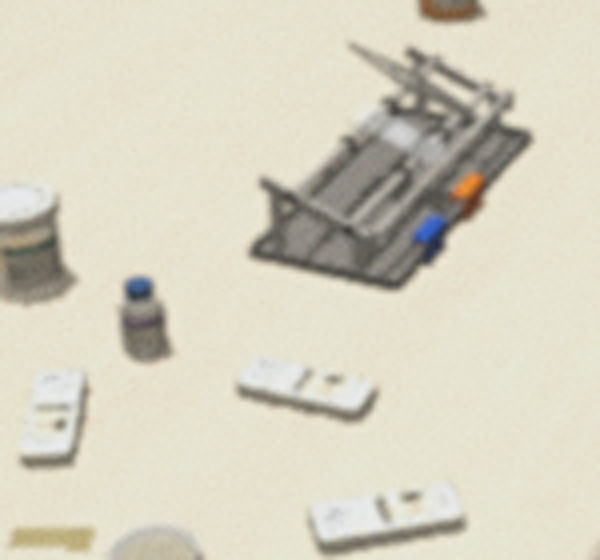

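(168,203) is confirmed as the rightmost mailer, at about (0.49, 0.29), with its length near world x. Orange is the middle bay, blue is the +y bay and the forceps are in the -y bay. Next I move the wrist camera over the area.

```bash
cat >> h.py <<'E'
def tgt(p,yaw=0,tilt=0):
    # tool x along -y (yaw 0), z down; tilt>0 leans z toward +x (perp to slope), yaw about world z
    B=np.array([[0,-1,0],[-1,0,0],[0,0,-1.]])  # columns tool x,y,z
    B=np.array([[0,-1,0],[-1,0,0],[0,0,-1.]])
    Rm=R.from_euler('z',yaw)*R.from_euler('y',-tilt)*R.from_matrix(B)
    return np.array(p,float),Rm
def plan(p1,R1,n,start=None):
    s=robot.read_state()
    p0,R0=(s['tool_pos'],R.from_rotvec(s['orientation'])) if start is None else start
    d=(R0.inv()*R1).as_rotvec(); print('dist',np.linalg.norm(p1-p0).round(4),'ang',np.degrees(np.linalg.norm(d)).round(2),'minrows',np.ceil(max(np.linalg.norm(p1-p0)/.0417,np.degrees(np.linalg.norm(d))/7.16)))
    for i in range(n):
        Ri=R0*R.from_rotvec(d*i/n)
        print([*(Ri.inv().apply((p1-p0)/n)/.4).round(4)],[*(d/n/.5).round(4)])
E
python3 - <<'E'
from h import *
print(tgt([0,0,0])[1].as_matrix())
plan(*tgt([0.505,0.1,0.405]),20)
E
```

```text
[[ 0. -1.  0.]
 [-1.  0. -0.]
 [ 0.  0. -1.]]
dist 0.6917 ang 24.91 minrows 17.0
[np.float64(-0.0597), np.float64(-0.0625), np.float64(-0.0)] [np.float64(0.0), np.float64(0.0001), np.float64(0.0435)]
[np.float64(-0.0611), np.float64(-0.0612), np.float64(-0.0)] [np.float64(0.0), np.float64(0.0001), np.float64(0.0435)]
[np.float64(-0.0624), np.float64(-0.0599), np.float64(-0.0001)] [np.float64(0.0), np.float64(0.0001), np.float64(0.0435)]
[np.float64(-0.0637), np.float64(-0.0585), np.float64(-0.0001)] [np.float64(0.0), np.float64(0.0001), np.float64(0.0435)]
[np.float64(-0.0649), np.float64(-0.0571), np.float64(-0.0001)] [np.float64(0.0), np.float64(0.0001), np.float64(0.0435)]
[np.float64(-0.0662), np.float64(-0.0557), np.float64(-0.0001)] [np.float64(0.0), np.float64(0.0001), np.float64(0.0435)]
[np.float64(-0.0674), np.float64(-0.0542), np.float64(-0.0001)] [np.float64(0.0), np.float64(0.0001), np.float64(0.0435)]
[np.float64(-0.0685), np.float64(-0.0527), np.float64(-0.0001)] [np.float64(0.0), np.float64(0.0001), np.float64(0.0435)]
[np.float64(-0.0696), np.float64(-0.0512), np.flo
[... 712 characters left out ...]
64(-0.0417), np.float64(-0.0001)] [np.float64(0.0), np.float64(0.0001), np.float64(0.0435)]
[np.float64(-0.0766), np.float64(-0.0401), np.float64(-0.0001)] [np.float64(0.0), np.float64(0.0001), np.float64(0.0435)]
[np.float64(-0.0775), np.float64(-0.0384), np.float64(-0.0001)] [np.float64(0.0), np.float64(0.0001), np.float64(0.0435)]
[np.float64(-0.0783), np.float64(-0.0367), np.float64(-0.0001)] [np.float64(0.0), np.float64(0.0001), np.float64(0.0435)]
[np.float64(-0.0791), np.float64(-0.035), np.float64(-0.0001)] [np.float64(0.0), np.float64(0.0001), np.float64(0.0435)]
[np.float64(-0.0798), np.float64(-0.0333), np.float64(-0.0001)] [np.float64(0.0), np.float64(0.0001), np.float64(0.0435)]
```

Emit:
arm_command:
  motion:
    - {"slide": [-0.06,-0.0625,0],"turn": [0,0,0.0435]}
    - {"slide": [-0.061,-0.061,0],"turn": [0,0,0.0435]}
    - {"slide": [-0.0625,-0.06,0],"turn": [0,0,0.0435]}
    - {"slide": [-0.064,-0.0585,0],"turn": [0,0,0.0435]}
    - {"slide": [-0.065,-0.057,0],"turn": [0,0,0.0435]}
  gripper: 56

```text
t: 0.57
tool_pos: [0.3158, -0.3814, 0.4043]
orientation: [-2.551, 1.833, 0.001]
force: [0.5, -0.3, 0.2]
opening: 0.0641
```

Emit:
arm_command:
  motion:
    - {"slide": [-0.066,-0.0555,0],"turn": [0,0,0.0435]}
    - {"slide": [-0.0675,-0.054,0],"turn": [0,0,0.0435]}
    - {"slide": [-0.0685,-0.0525,0],"turn": [0,0,0.0435]}
    - {"slide": [-0.0695,-0.051,0],"turn": [0,0,0.0435]}
    - {"slide": [-0.0705,-0.0495,0],"turn": [0,0,0.0435]}

```text
t: 0.98
tool_pos: [0.3785, -0.2206, 0.4046]
orientation: [-2.448, 1.969, 0.0]
force: [-0.1, -0.5, 0.4]
opening: 0.052
```

Emit:
arm_command:
  motion:
    - {"slide": [-0.072,-0.048,0],"turn": [0,0,0.0435]}
    - {"slide": [-0.073,-0.0465,0],"turn": [0,0,0.0435]}
    - {"slide": [-0.074,-0.045,0],"turn": [0,0,0.0435]}
    - {"slide": [-0.075,-0.0435,0],"turn": [0,0,0.0435]}
    - {"slide": [-0.0755,-0.0415,0],"turn": [0,0,0.0435]}

```text
t: 1.4
tool_pos: [0.4414, -0.0592, 0.4047]
orientation: [-2.337, 2.099, -0.0]
force: [0.4, -0.7, 0.5]
opening: 0.0523
```

Emit:
arm_command:
  motion:
    - {"slide": [-0.0765,-0.04,0],"turn": [0,0,0.0435]}
    - {"slide": [-0.0775,-0.0385,0],"turn": [0,0,0.0435]}
    - {"slide": [-0.0785,-0.0365,0],"turn": [0,0,0.0435]}
    - {"slide": [-0.079,-0.035,0],"turn": [0,0,0.0435]}
    - {"slide": [-0.08,-0.033,0],"turn": [0,0,0.0435]}

```text
t: 1.82
tool_pos: [0.5044, 0.1019, 0.4045]
orientation: [2.22, -2.223, -0.0]
force: [0.7, -0.9, -0.8]
opening: 0.0519
```

Emit:
arm_command:
  motion:
    - {}
    - {}
    - {}
    - {}
    - {}

```text
invalid input at $.motion[0]: expected keys slide, turn
```

```bash
python3 - <<'E'
from h import *
s=robot.read_state();print(s['t'],s['tool_pos'],s['orientation'],s['opening'])
c=snap('wrist','w1.png')
cv2.imwrite('pics/w1b.png',cv2.resize(c['pixels'],None,fx=1.56,fy=1.56,interpolation=cv2.INTER_CUBIC))
E
```

```text
1.8167 [0.50437644 0.10192886 0.40451513] [ 2.22013105e+00 -2.22251748e+00 -1.02161397e-04] 0.05190034526204418
```

View pics/w1b.png

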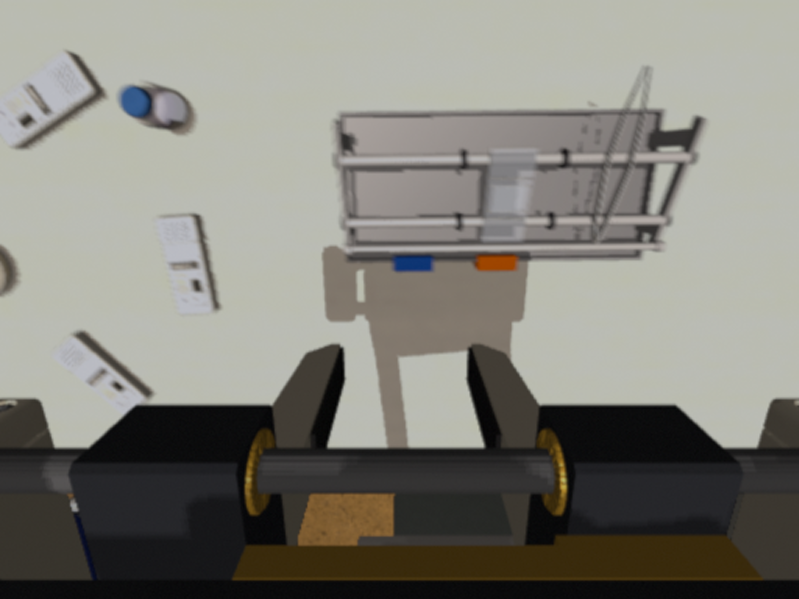

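The wrist view shows the mailer at about (120,169) native, the chamber across the rods at (327,125), the blue clip at (265,169), the orange clip at (318,168) and the forceps in the right bay. Next I measure from enlarged crops.

```bash
python3 - <<'E'
from h import *
c=load('w1.png'); im=c['pixels']
cv2.imwrite('pics/c3.png',cv2.resize(im[60:180,205:455],None,fx=3.2,fy=3.2,interpolation=cv2.INTER_CUBIC))
cv2.imwrite('pics/c4.png',cv2.resize(im[125:210,85:155],None,fx=6,fy=6,interpolation=cv2.INTER_CUBIC))
hsv=cv2.cvtColor(im,cv2.COLOR_BGR2HSV)
for n,lo,hi in [('blue',(105,150,60),(125,255,255)),('orange',(5,170,120),(20,255,255))]:
    m=cv2.inRange(hsv,lo,hi)
    k,l,st,ce=cv2.connectedComponentsWithStats(m)
    for i in range(1,k):
        if st[i,4]>60: print(n,st[i],ce[i])
E
```

```text
blue [ 79  57  17  17 231] [87.27705628 64.97835498]
blue [253 164  24   9 204] [264.3872549  167.94607843]
orange [306 164  26   9 220] [317.94545455 168.        ]
```

View pics/c3.png

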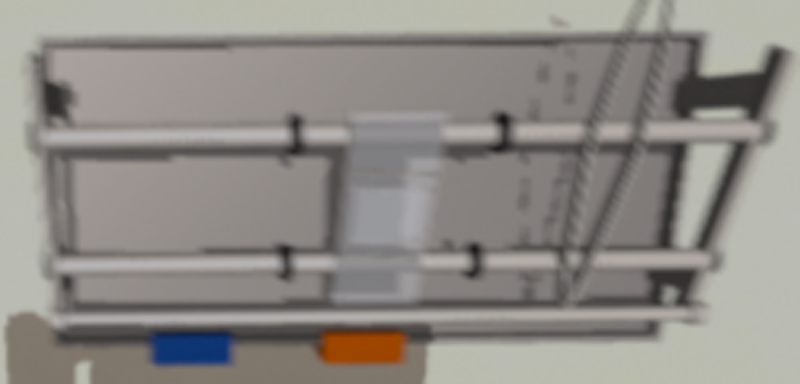

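View pics/c4.png

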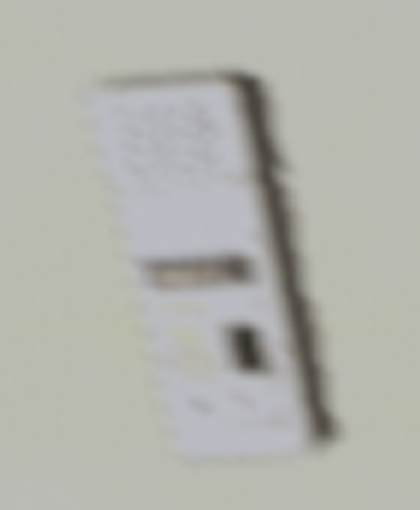

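```bash
python3 - <<'E'
from h import *
c=load('w1.png')
n=lambda u,v:(u/3.2+205-.34,v/3.2+60-.34)
hl=[onz(c,*n(u,v),.0598) for u,v in [(297,134),(503,132)]]
ll=[onz(c,*n(u,v),.0427) for u,v in [(285,262),(474,260)]]
print('high',hl,'low',ll)
for a in(hl,ll): d=a[0]-a[1]; print('sep',np.linalg.norm(d),'yaw',np.arctan2(-d[0],d[1]))
hm=sum(hl)/2;lm=sum(ll)/2
print('mid',hm,lm,'dx',hm-lm)
# tray top corners z=11mm
t=[onz(c,*n(u,v),.011) for u,v in [(43,42),(703,37),(62,337),(657,334)]]
print('tray',[x.round(4) for x in t], sum(t)/4)
# low rod / rail ends for yaw
for nm,z,A,B in [('high',.0598,(40,137),(765,130)),('low',.0427,(52,266),(712,260)),('rail',.041,(55,320),(705,313))]:
  a,b=onz(c,*n(*A),z),onz(c,*n(*B),z); print(nm,a.round(4),b.round(4),'yaw',np.arctan2(-(a-b)[0],(a-b)[1]))
m=lambda u,v:(u/6+85-.42,v/6+125-.42)
M=[onz(c,*m(u,v),.015) for u,v in [(97,87),(237,78),(305,450),(178,460)]]
print('mailer',[x.round(4) for x in M],sum(M)/4,[np.linalg.norm(M[i]-M[i-1]).round(4) for i in range(4)])
d=(M[0]+M[1]-M[2]-M[3]);print('heading',np.arctan2(d[1],d[0]))
ch=[onz(c,*n(u,v),z) for u,v,z in [(352,113,.071),(448,113,.071),(335,300,.045),(415,300,.045)]]
print('ch',[x.round(4) for x in ch])
E
```

```text
high [array([0.58743272, 0.05947402, 0.0598    ]), array([ 0.58794687, -0.01277788,  0.0598    ])] low [array([0.54027635, 0.06002697, 0.0427    ]), array([ 0.54087277, -0.01274126,  0.0427    ])]
sep 0.07225373681075152 yaw 0.007115973351210825
sep 0.07277067580833528 yaw 0.00819591546218711
mid [0.58768979 0.02334807 0.0598    ] [0.54057456 0.02364285 0.0427    ] dx [ 0.04711523 -0.00029478  0.0171    ]
tray [array([0.6219, 0.1539, 0.011 ]), array([ 0.6232, -0.1046,  0.011 ]), array([0.5038, 0.1513, 0.011 ]), array([ 0.5045, -0.1055,  0.011 ])] [0.56335329 0.02376617 0.011     ]
high [0.5866 0.1497 0.0598] [ 0.5884 -0.1046  0.0598] yaw 0.007065581225836173
low [0.539  0.1498 0.0427] [ 0.5407 -0.1045  0.0427] yaw 0.006712354159446792
rail [0.5174 0.1498 0.041 ] [ 0.5196 -0.1064  0.041 ] yaw 0.008499265756735926
mailer [array([0.5402, 0.313 , 0.015 ]), array([0.5421, 0.2817, 0.015 ]), array([0.4548, 0.2786, 0.015 ]), array([0.4523, 0.309 , 0.015 ])] [0.49736687 0.29558651 0.015     ] [np.float64(0.088), np.float64(0.0313), np.float64(0.0874), np.float64(0.0305)]
heading 0.04039854563517581
ch [array([0.5942, 0.0427, 0.071 ]), array([0.5941, 0.0104, 0.071 ]), array([0.5259, 0.0404, 0.045 ]), array([0.5258, 0.0094, 0.045 ])]
```

```bash
cat >> h.py <<'E'
O=np.array([.5627,.0235,.055]);YAW=.0073;T=np.radians(20)
RZ=R.from_euler('z',YAW)
def slope(s,y,h): return O+RZ.apply([s*np.cos(T)-h*np.sin(T),y,s*np.sin(T)+h*np.cos(T)])
def tcp(s,y,h,back=.167): return tgt(slope(s,y,h+back),YAW,T)
def err(p1,R1):
    s=robot.read_state(); R0=R.from_rotvec(s['orientation'])
    print('t',s['t'],'err tool mm',(R0.inv().apply(p1-s['tool_pos'])*1e3).round(2),'rot deg',np.degrees((R0.inv()*R1).as_rotvec()).round(2),'open',s['opening'],'F',s['force'].round(1))
E
python3 - <<'E'
from h import *
plan(*tcp(-.0015,.0022,.092),5)
E
```

```text
dist 0.1378 ang 19.97 minrows 4.0
[np.float64(0.0408), np.float64(0.0164), np.float64(0.0531)] [np.float64(0.1394), np.float64(0.0008), np.float64(-0.0034)]
[np.float64(0.0407), np.float64(0.0201), np.float64(0.0518)] [np.float64(0.1394), np.float64(0.0008), np.float64(-0.0034)]
[np.float64(0.0407), np.float64(0.0237), np.float64(0.0503)] [np.float64(0.1394), np.float64(0.0008), np.float64(-0.0034)]
[np.float64(0.0406), np.float64(0.0272), np.float64(0.0485)] [np.float64(0.1394), np.float64(0.0008), np.float64(-0.0034)]
[np.float64(0.0406), np.float64(0.0306), np.float64(0.0465)] [np.float64(0.1394), np.float64(0.0008), np.float64(-0.0034)]
```

Emit:
arm_command:
  motion:
    - {"slide": [0.041,0.0165,0.053],"turn": [0.1395,0.001,-0.0035]}
    - {"slide": [0.0405,0.02,0.052],"turn": [0.1395,0.001,-0.0035]}
    - {"slide": [0.0405,0.0235,0.0505],"turn": [0.1395,0.001,-0.0035]}
    - {"slide": [0.0405,0.027,0.0485],"turn": [0.1395,0.001,-0.0035]}
    - {"slide": [0.0405,0.0305,0.0465],"turn": [0.1395,0.001,-0.0035]}

```text
t: 2.28
tool_pos: [0.4711, 0.0181, 0.2975]
orientation: [-2.041, 2.022, -0.364]
force: [0.1, 0.1, 0.2]
opening: 0.0521
```

Emit:
arm_command:
  motion:
    - {"slide": [0,0,0],"turn": [0,0,0]}
    - {"slide": [0,0,0],"turn": [0,0,0]}
    - {"slide": [0,0,0],"turn": [0,0,0]}
    - {"slide": [0,0,0],"turn": [0,0,0]}
    - {"slide": [0,0,0],"turn": [0,0,0]}

```text
t: 2.7
tool_pos: [0.4731, 0.0192, 0.3009]
orientation: [-2.041, 2.022, -0.363]
force: [0.2, 0.2, 0.1]
opening: 0.0521
```

```bash
python3 - <<'E'
from h import *
err(*tcp(-.0015,.0022,.092))
c=snap('wrist','w2.png')
cv2.imwrite('pics/w2b.png',cv2.resize(c['pixels'],None,fx=1.56,fy=1.56,interpolation=cv2.INTER_CUBIC))
E
```

```text
t 2.7 err tool mm [-5.91  1.38  2.74] rot deg [-0.14 -0.19  0.16] open 0.052104850506036596 F [0.2 0.2 0.1]
```

View pics/w2b.png

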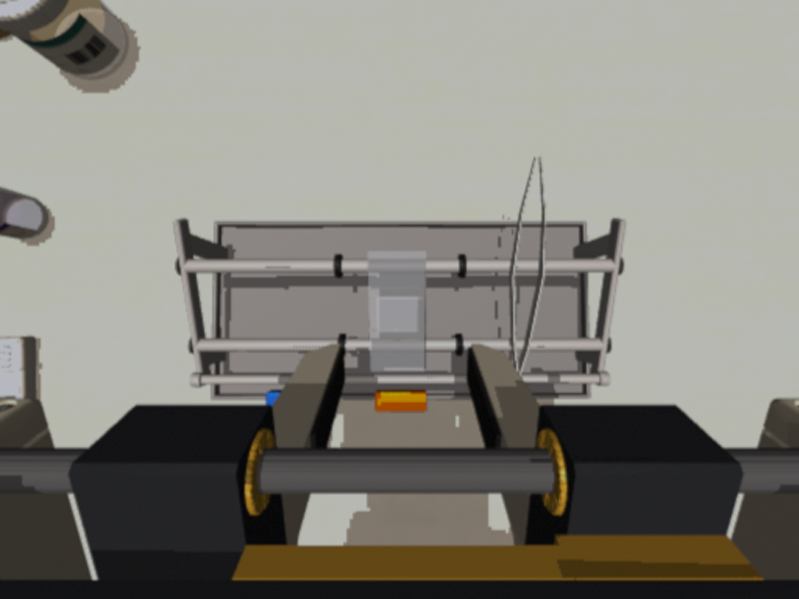

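```bash
python3 - <<'E'
from h import *
c=load('w2.png')
cv2.imwrite('pics/c5.png',cv2.resize(c['pixels'][150:260,190:320],None,fx=6,fy=5,interpolation=cv2.INTER_CUBIC))
E
```

```text
(no output)
```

View pics/c5.png

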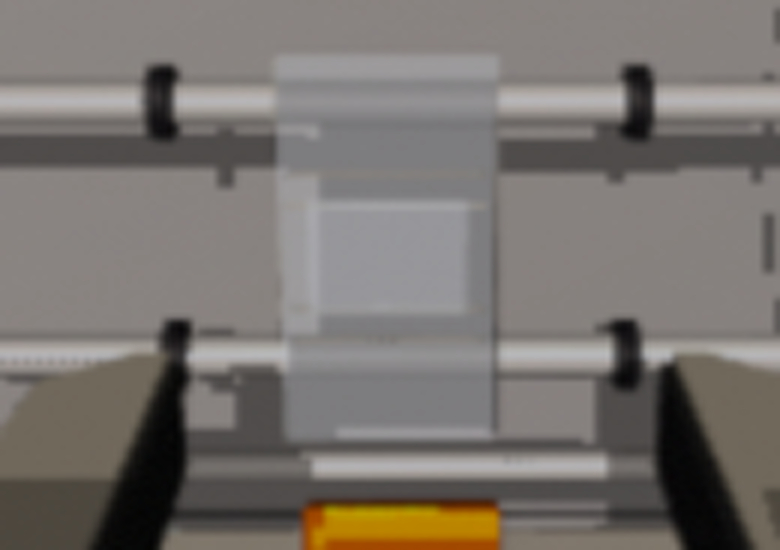

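```bash
cat >> h.py <<'E'
def onplane(c,u,v,h):
    "intersect ray with plane h above rack plane -> (s,y) in rack frame"
    o,d=ray(c,u,v); n=RZ.apply([-np.sin(T),0,np.cos(T)]); P=O+n*h
    p=o+d*(n@(P-o))/(n@d); q=RZ.inv().apply(p-O); return np.array([q[0]*np.cos(T)+q[2]*np.sin(T),q[1]])*1e3
E
python3 - <<'E'
from h import *
c=load('w2.png')
n=lambda u,v:(u/6+190-.42,v/5+150-.4)
for nm,h,ps in [('hi collar',-.004,[(161,102),(637,102)]),('lo collar',-.004,[(175,355),(626,353)]),('ch top',.004,[(276,57),(498,57),(285,435),(494,437)]),('rail cl',.001,[(310,466),(600,466)])]:
    print(nm,[onplane(c,*n(u,v),h).round(1) for u,v in ps])
E
```

```text
hi collar [array([24.3, 35.2]), array([ 24.4, -37.3])]
lo collar [array([-26. ,  35.1]), array([-25.6, -37.6])]
ch top [array([34.3, 16.8]), array([ 34.4, -15.6]), array([-39. ,  17.1]), array([-39.4, -16.1])]
rail cl [array([-47.2,  13.5]), array([-47.3, -33.6])]
```

```bash
sed -i 's/^O=.*;YAW/O=np.array([.562,.0225,.0547]);YAW/' h.py; python3 - <<'E'
from h import *
plan(*tcp(-.0017,.0017,.035),5)
E
```

```text
dist 0.0597 ang 0.27 minrows 2.0
[np.float64(-0.0023), np.float64(0.0011), np.float64(0.0297)] [np.float64(-0.0008), np.float64(-0.0013), np.float64(0.0011)]
[np.float64(-0.0023), np.float64(0.0011), np.float64(0.0297)] [np.float64(-0.0008), np.float64(-0.0013), np.float64(0.0011)]
[np.float64(-0.0023), np.float64(0.0011), np.float64(0.0297)] [np.float64(-0.0008), np.float64(-0.0013), np.float64(0.0011)]
[np.float64(-0.0022), np.float64(0.001), np.float64(0.0297)] [np.float64(-0.0008), np.float64(-0.0013), np.float64(0.0011)]
[np.float64(-0.0022), np.float64(0.001), np.float64(0.0297)] [np.float64(-0.0008), np.float64(-0.0013), np.float64(0.0011)]
```

Emit:
arm_command:
  motion:
    - {"slide": [-0.0023,0.0011,0.037],"turn": [-0.001,-0.0013,0.001]}
    - {"slide": [-0.0023,0.001,0.037],"turn": [-0.001,-0.0013,0.001]}
    - {"slide": [-0.0023,0.001,0.037],"turn": [-0.001,-0.0013,0.001]}
    - {"slide": [-0.0045,0.002,0.0375],"turn": [-0.001,-0.0013,0.001]}
    - {"slide": [0,0,0],"turn": [0,0,0]}

```text
t: 3.17
tool_pos: [0.4898, 0.0238, 0.2399]
orientation: [-2.043, 2.027, -0.351]
force: [-0.8, -0.5, -0.5]
opening: 0.0522
```

Emit:
arm_command:
  motion:
    - {"slide": [0,0,0],"turn": [0,0,0]}
    - {"slide": [0,0,0],"turn": [0,0,0]}
    - {"slide": [0,0,0],"turn": [0,0,0]}
    - {"slide": [0,0,0],"turn": [0,0,0]}
    - {"slide": [0,0,0],"turn": [0,0,0]}

```text
t: 3.58
tool_pos: [0.4903, 0.0231, 0.243]
orientation: [-2.039, 2.025, -0.357]
force: [-0.1, 0.0, -0.4]
opening: 0.052
```

```bash
python3 - <<'E'
from h import *
err(*tcp(-.0017,.0017,.002))
c=snap('wrist','w3.png')
cv2.imwrite('pics/w3b.png',cv2.resize(c['pixels'],None,fx=1.56,fy=1.56,interpolation=cv2.INTER_CUBIC))
E
```

```text
t 3.5833 err tool mm [-0.59 -1.28 32.48] rot deg [ 0.04 -0.06 -0.  ] open 0.05202693602374988 F [-0.1  0.  -0.4]
```

View pics/w3b.png

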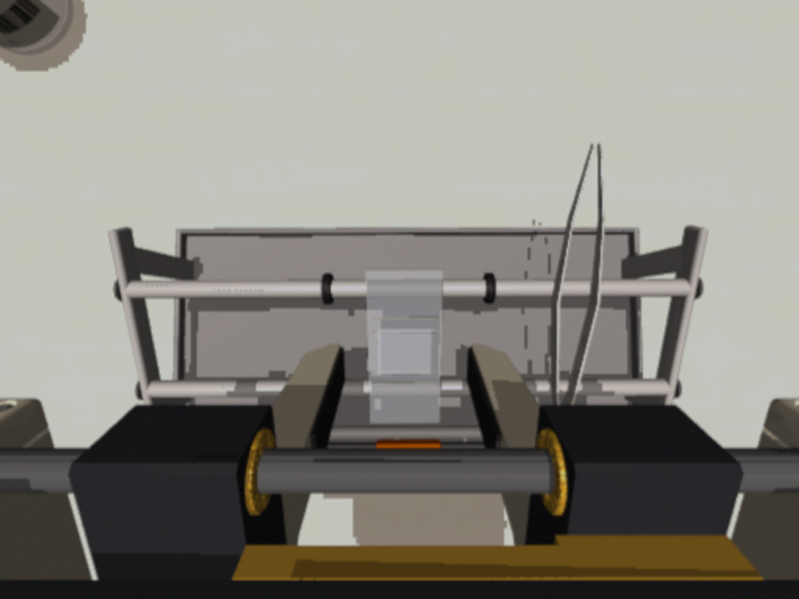

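The jaws straddle the chamber: tip mid is at column 406 and the chamber mid at 404. I descend and grip gently.

Emit:
arm_command:
  motion:
    - {"slide": [-0.0005,-0.001,0.02],"turn": [0,0,0]}
    - {"slide": [-0.0005,-0.001,0.02],"turn": [0,0,0]}
    - {"slide": [-0.0005,-0.001,0.02],"turn": [0,0,0]}
    - {"slide": [0,0,0.02],"turn": [0,0,0]}
    - {"slide": [0,0,0],"turn": [0,0,0]}

```text
t: 4.05
tool_pos: [0.5014, 0.0239, 0.2098]
orientation: [-2.042, 2.028, -0.352]
force: [0.1, 0.5, 0.1]
opening: 0.052
```

Emit:
arm_command:
  motion:
    - {"slide": [0,0,0],"turn": [0,0,0]}
    - {"slide": [0,0,0],"turn": [0,0,0]}
    - {"slide": [0,0,0],"turn": [0,0,0]}
    - {"slide": [0,0,0],"turn": [0,0,0]}
    - {"slide": [0,0,0],"turn": [0,0,0]}

```text
t: 4.47
tool_pos: [0.5022, 0.0238, 0.2128]
orientation: [-2.04, 2.025, -0.356]
force: [-0.2, 0.5, -0.4]
opening: 0.0521
```

```bash
python3 - <<'E'
from h import *
err(*tcp(-.0017,.0017,.002))
c=load('w3.png')
for nm,h,ps in [('hi collar',-.004,[(327,288),(490,288)]),('ch top',.004,[(366,271),(442,271),(371,421),(439,422)])]:
    print(nm,[onplane(c,u/1.5625-.2,v/1.5625-.2,h).round(1) for u,v in ps])
E
```

```text
t 4.4667 err tool mm [ 0.08 -0.46  0.  ] rot deg [ 0.09 -0.05 -0.  ] open 0.05206646352574256 F [-0.2  0.5 -0.4]
hi collar [array([25.4, 36.6]), array([ 25.3, -36.5])]
ch top [array([35.3, 18.2]), array([ 35.2, -14. ]), array([-38.2,  17.9]), array([-38.8, -14.4])]
```

Emit:
arm_command:
  motion:
    - {"slide": [0,0,0],"turn": [0,0,0]}
    - {"slide": [0,0,0],"turn": [0,0,0]}
    - {"slide": [0,0,0],"turn": [0,0,0]}
    - {"slide": [0,0,0],"turn": [0,0,0]}
    - {"slide": [0,0,0],"turn": [0,0,0]}
  gripper: 25
  grip_force: 10

```text
t: 4.88
tool_pos: [0.502, 0.0238, 0.2124]
orientation: [-2.04, 2.026, -0.356]
force: [0.3, 0.0, 1.3]
opening: 0.033
```

Emit:
arm_command:
  motion:
    - {"slide": [0,0,0],"turn": [0,0,0]}
    - {"slide": [0,0,0],"turn": [0,0,0]}
    - {"slide": [0,0,0],"turn": [0,0,0]}
    - {"slide": [0,0,0],"turn": [0,0,0]}
    - {"slide": [0,0,0],"turn": [0,0,0]}

```text
t: 5.3
tool_pos: [0.502, 0.0238, 0.2124]
orientation: [-2.04, 2.026, -0.356]
force: [0.3, -0.9, 1.6]
opening: 0.0329
```

```bash
python3 - <<'E'
from h import *
err(*tcp(-.0017,.0017,.002))
plan(*tcp(-.0017,.0017,.042),5)
E
```

```text
t 5.3 err tool mm [ 0.09 -0.68 -0.3 ] rot deg [ 0.12 -0.05 -0.  ] open 0.032870348200826016 F [ 0.3 -0.9  1.6]
dist 0.0403 ang 0.13 minrows 1.0
[np.float64(0.0001), np.float64(-0.0003), np.float64(-0.0201)] [np.float64(0.0009), np.float64(-0.0004), np.float64(-0.0)]
[np.float64(0.0001), np.float64(-0.0003), np.float64(-0.0201)] [np.float64(0.0009), np.float64(-0.0004), np.float64(-0.0)]
[np.float64(0.0001), np.float64(-0.0003), np.float64(-0.0201)] [np.float64(0.0009), np.float64(-0.0004), np.float64(-0.0)]
[np.float64(0.0001), np.float64(-0.0003), np.float64(-0.0201)] [np.float64(0.0009), np.float64(-0.0004), np.float64(-0.0)]
[np.float64(0.0), np.float64(-0.0003), np.float64(-0.0201)] [np.float64(0.0009), np.float64(-0.0004), np.float64(-0.0)]
```

Gripped, opening 32.9 mm. I lift along the normal, then shift to the blue bay.

Emit:
arm_command:
  motion:
    - {"slide": [0,0,-0.01],"turn": [0,0,0]}
    - {"slide": [0,0,-0.02],"turn": [0,0,0]}
    - {"slide": [0,0,-0.03],"turn": [0,0,0]}
    - {"slide": [0,0,-0.03],"turn": [0,0,0]}
    - {"slide": [0,0,-0.01],"turn": [0,0,0]}

```text
t: 5.72
tool_pos: [0.4886, 0.0238, 0.2521]
orientation: [-2.039, 2.024, -0.358]
force: [0.4, -1.1, 0.4]
opening: 0.0325
```

Emit:
arm_command:
  motion:
    - {"slide": [-0.02,0,0],"turn": [0,0,0]}
    - {"slide": [-0.04,0,0],"turn": [0,0,0]}
    - {"slide": [-0.055,0,0],"turn": [0,0,0]}
    - {"slide": [-0.04,0,0],"turn": [0,0,0]}
    - {"slide": [-0.02,0,0],"turn": [0,0,0]}

```text
t: 6.13
tool_pos: [0.4876, 0.0956, 0.2494]
orientation: [-2.041, 2.025, -0.354]
force: [-0.0, -0.5, -0.8]
opening: 0.0328
```

Emit:
arm_command:
  motion:
    - {"slide": [0,0,0],"turn": [0,0,0]}
    - {"slide": [0,0,0],"turn": [0,0,0]}
    - {"slide": [0,0,0],"turn": [0,0,0]}
    - {"slide": [0,0,0],"turn": [0,0,0]}
    - {"slide": [0,0,0],"turn": [0,0,0]}

```text
t: 6.55
tool_pos: [0.488, 0.0931, 0.2498]
orientation: [-2.039, 2.027, -0.356]
force: [-0.9, 0.2, 0.2]
opening: 0.0329
```

```bash
python3 - <<'E'
from h import *
err(*tcp(-.0017,.072,.042))
c=snap('wrist','w4.png')
cv2.imwrite('pics/w4b.png',cv2.resize(c['pixels'],None,fx=1.5625,fy=1.5625,interpolation=cv2.INTER_CUBIC))
E
```

```text
t 6.55 err tool mm [-0.88 -0.63 -0.49] rot deg [ 0.14 -0.08 -0.06] open 0.03285571851968557 F [-0.9  0.2  0.2]
```

View pics/w4b.png

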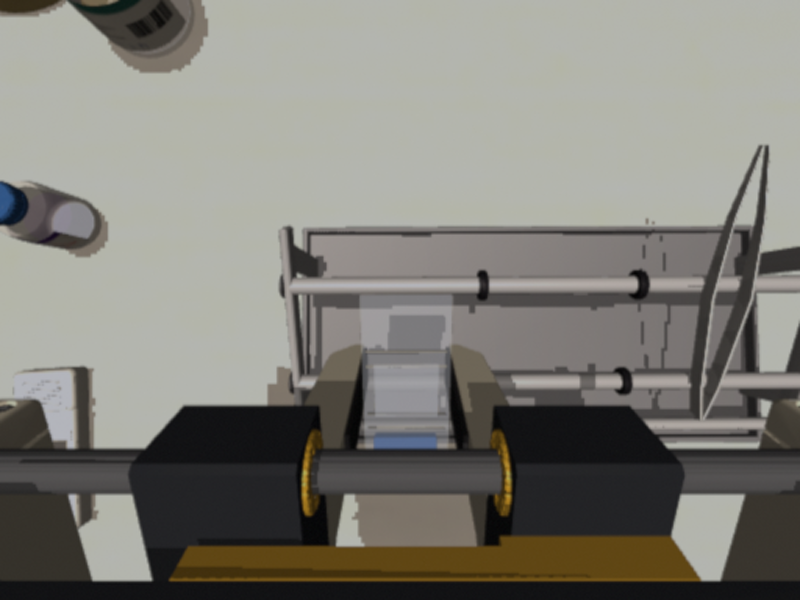

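```bash
python3 - <<'E'
from h import *
c=load('w4.png')
for nm,h,ps in [('hi collar',-.004,[(483,285),(640,284)]),('lo collar',-.004,[(624,381)]),('ch top end',.0445,[(360,295),(453,295)]),('plate end',-.004,[(283,287)])]:
    print(nm,[onplane(c,u/1.5625-.2,v/1.5625-.2,h).round(1) for u,v in ps])
plan(*tcp(-.0028,.072,.008),5)
E
```

```text
hi collar [array([24.8, 35.3]), array([ 25.2, -37.7])]
lo collar [array([-25.4, -37.8])]
ch top end [array([35.7, 87.3]), array([35.6, 54.7])]
plate end [array([ 24.1, 128.2])]
dist 0.0336 ang 0.16 minrows 1.0
[np.float64(-0.0004), np.float64(0.0002), np.float64(0.0168)] [np.float64(0.0009), np.float64(-0.0005), np.float64(-0.0004)]
[np.float64(-0.0004), np.float64(0.0002), np.float64(0.0168)] [np.float64(0.0009), np.float64(-0.0005), np.float64(-0.0004)]
[np.float64(-0.0004), np.float64(0.0002), np.float64(0.0168)] [np.float64(0.0009), np.float64(-0.0005), np.float64(-0.0004)]
[np.float64(-0.0004), np.float64(0.0002), np.float64(0.0168)] [np.float64(0.0009), np.float64(-0.0005), np.float64(-0.0004)]
[np.float64(-0.0004), np.float64(0.0002), np.float64(0.0168)] [np.float64(0.0009), np.float64(-0.0005), np.float64(-0.0004)]
```

Emit:
arm_command:
  motion:
    - {"slide": [-0.001,0.001,0.02],"turn": [0.001,0,0]}
    - {"slide": [0,0,0.03],"turn": [0.001,0,0]}
    - {"slide": [0,0,0.025],"turn": [0.001,0,0]}
    - {"slide": [0,0,0.01],"turn": [0.001,0,0]}
    - {"slide": [0,0,0],"turn": [0,0,0]}

```text
t: 7.02
tool_pos: [0.4986, 0.0939, 0.2161]
orientation: [-2.04, 2.027, -0.355]
force: [0.4, -1.0, -0.4]
opening: 0.0329
```

Emit:
arm_command:
  motion:
    - {"slide": [0,0,0],"turn": [0,0,0]}
    - {"slide": [0,0,0],"turn": [0,0,0]}
    - {"slide": [0,0,0],"turn": [0,0,0]}
    - {"slide": [0,0,0],"turn": [0,0,0]}
    - {"slide": [0,0,0],"turn": [0,0,0]}

```text
t: 7.43
tool_pos: [0.4993, 0.0943, 0.2183]
orientation: [-2.038, 2.024, -0.358]
force: [-0.4, 0.7, -0.7]
opening: 0.033
```

```bash
python3 - <<'E'
from h import *
err(*tcp(-.0028,.0714,.0023))
E
```

```text
t 7.4333 err tool mm [0.82 0.3  5.7 ] rot deg [-0.03 -0.05 -0.  ] open 0.032973113410954394 F [-0.4  0.7 -0.7]
```

Emit:
arm_command:
  motion:
    - {"slide": [0.0015,0.001,0.003],"turn": [0,0,0]}
    - {"slide": [0,0,0.003],"turn": [0,0,0]}
    - {"slide": [0,0,0.003],"turn": [0,0,0]}
    - {"slide": [0,0,0.002],"turn": [0,0,0]}
    - {"slide": [0,0,0],"turn": [0,0,0]}

```text
t: 7.85
tool_pos: [0.5001, 0.0936, 0.2132]
orientation: [-2.039, 2.025, -0.357]
force: [0.1, 0.0, -0.7]
opening: 0.0327
```

Emit:
arm_command:
  motion:
    - {"slide": [0,0,0],"turn": [0,0,0]}
    - {"slide": [0,0,0],"turn": [0,0,0]}
    - {"slide": [0,0,0],"turn": [0,0,0]}
    - {"slide": [0,0,0],"turn": [0,0,0]}
    - {"slide": [0,0,0],"turn": [0,0,0]}

```text
t: 8.27
tool_pos: [0.5003, 0.0936, 0.2136]
orientation: [-2.039, 2.024, -0.357]
force: [0.2, -0.4, 0.4]
opening: 0.0327
```

```bash
python3 - <<'E'
from h import *
err(*tcp(-.0028,.0714,.0023))
E
```

```text
t 8.2667 err tool mm [ 0.2  -0.4   0.92] rot deg [ 0.02 -0.05 -0.  ] open 0.03266521151449561 F [ 0.2 -0.4  0.4]
```

Emit:
arm_command:
  motion:
    - {"slide": [0,0,0.001],"turn": [0,0,0]}
    - {"slide": [0,0,0.001],"turn": [0,0,0]}
    - {"slide": [0,0,0.0005],"turn": [0,0,0]}
    - {"slide": [0,0,0],"turn": [0,0,0]}
    - {"slide": [0,0,0],"turn": [0,0,0]}

```text
t: 8.68
tool_pos: [0.5006, 0.0936, 0.2125]
orientation: [-2.039, 2.025, -0.357]
force: [0.5, 0.0, -0.1]
opening: 0.033
```

Emit:
arm_command:
  motion:
    - {"slide": [0,0,0],"turn": [0,0,0]}
    - {"slide": [0,0,0],"turn": [0,0,0]}
    - {"slide": [0,0,0],"turn": [0,0,0]}
    - {"slide": [0,0,0],"turn": [0,0,0]}
    - {"slide": [0,0,0],"turn": [0,0,0]}

```text
t: 9.1
tool_pos: [0.5006, 0.0936, 0.2126]
orientation: [-2.039, 2.024, -0.358]
force: [-0.8, -0.2, -0.7]
opening: 0.0324
```

```bash
python3 - <<'E'
from h import *
err(*tcp(-.0028,.0714,.0023))
print(np.mean([robot.read_state()['force'] for _ in range(5)],0))
c=snap('wrist','w5.png')
cv2.imwrite('pics/w5b.png',cv2.resize(c['pixels'],None,fx=1.5625,fy=1.5625,interpolation=cv2.INTER_CUBIC))
E
```

```text
t 9.1 err tool mm [ 0.18 -0.42 -0.1 ] rot deg [ 0.02 -0.05 -0.  ] open 0.0323899242080613 F [-0.8 -0.2 -0.7]
[-0.82212236 -0.23173585 -0.69849623]
```

View pics/w5b.png

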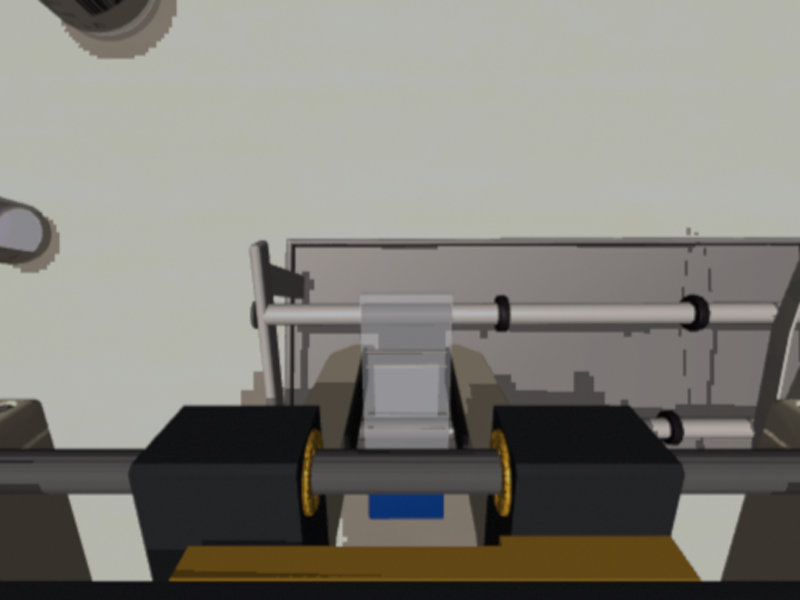

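Chamber mid is at column 407, with collars at 503 and 697, so it should be at about 406. Its position is good. I keep feeling downward for contact.

Emit:
arm_command:
  motion:
    - {"slide": [0,0,0.001],"turn": [0,0,0]}
    - {"slide": [0,0,0],"turn": [0,0,0]}
    - {"slide": [0,0,0],"turn": [0,0,0]}
    - {"slide": [0,0,0],"turn": [0,0,0]}
    - {"slide": [0,0,0],"turn": [0,0,0]}

```text
t: 9.57
tool_pos: [0.5008, 0.0936, 0.2123]
orientation: [-2.039, 2.024, -0.358]
force: [-0.4, -0.5, 0.8]
opening: 0.033
```

Emit:
arm_command:
  motion:
    - {"slide": [0,0,0.001],"turn": [0,0,0]}
    - {"slide": [0,0,0],"turn": [0,0,0]}
    - {"slide": [0,0,0],"turn": [0,0,0]}
    - {"slide": [0,0,0],"turn": [0,0,0]}
    - {"slide": [0,0,0],"turn": [0,0,0]}

```text
t: 9.98
tool_pos: [0.5009, 0.0937, 0.2122]
orientation: [-2.039, 2.024, -0.357]
force: [-4.3, 0.1, 5.9]
opening: 0.0329
```

```bash
python3 - <<'E'
from h import *
err(*tcp(-.0028,.0714,.0023))
E
```

```text
t 9.9833 err tool mm [ 0.2  -0.28 -0.59] rot deg [ 0.02 -0.05 -0.  ] open 0.03287396913081521 F [-4.3  0.1  5.9]
```

Emit:
arm_command:
  motion:
    - {"slide": [0,0,-0.0006],"turn": [0,0,0]}
    - {"slide": [0,0,0],"turn": [0,0,0]}
    - {"slide": [0,0,0],"turn": [0,0,0]}
    - {"slide": [0,0,0],"turn": [0,0,0]}
    - {"slide": [0,0,0],"turn": [0,0,0]}

```text
t: 10.4
tool_pos: [0.5008, 0.0936, 0.2122]
orientation: [-2.039, 2.024, -0.358]
force: [-1.6, 0.7, 4.4]
opening: 0.0329
```

Emit:
arm_command:
  motion:
    - {"slide": [0,0,0],"turn": [0,0,0]}
    - {"slide": [0,0,0],"turn": [0,0,0]}
    - {"slide": [0,0,0],"turn": [0,0,0]}
    - {"slide": [0,0,0],"turn": [0,0,0]}
    - {"slide": [0,0,0],"turn": [0,0,0]}
  gripper: 48

```text
t: 10.82
tool_pos: [0.5007, 0.0936, 0.2119]
orientation: [-2.039, 2.025, -0.357]
force: [-0.8, 0.0, 1.0]
opening: 0.0444
```

```bash
python3 - <<'E'
from h import *
err(*tcp(-.0028,.0714,.0023))
c=snap('wrist','w6.png')
cv2.imwrite('pics/w6b.png',cv2.resize(c['pixels'],None,fx=1.5625,fy=1.5625,interpolation=cv2.INTER_CUBIC))
E
```

```text
t 10.8167 err tool mm [ 0.17 -0.55 -0.81] rot deg [ 0.04 -0.05 -0.  ] open 0.044377556274377845 F [-0.8  0.   1. ]
```

View pics/w6b.png

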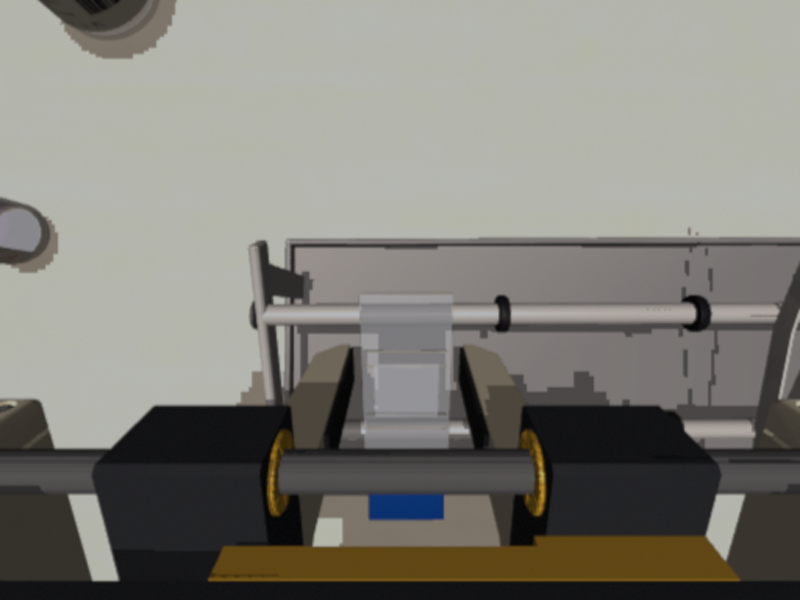

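Released and lying still. I retreat along the tool axis and look.

Emit:
arm_command:
  motion:
    - {"slide": [0,0,-0.02],"turn": [0,0,0]}
    - {"slide": [0,0,-0.04],"turn": [0,0,0]}
    - {"slide": [0,0,-0.07],"turn": [0,0,0]}
    - {"slide": [0,0,-0.09],"turn": [0,0,0]}
    - {"slide": [0,0,-0.04],"turn": [0,0,0]}

```text
t: 11.28
tool_pos: [0.4651, 0.0936, 0.3141]
orientation: [-2.036, 2.022, -0.361]
force: [-0.0, 0.4, 0.6]
opening: 0.0446
```

Emit:
arm_command:
  motion:
    - {"slide": [0,0,0],"turn": [0,0,0]}
    - {"slide": [0,0,0],"turn": [0,0,0]}
    - {"slide": [0,0,0],"turn": [0,0,0]}
    - {"slide": [0,0,0],"turn": [0,0,0]}
    - {"slide": [0,0,0],"turn": [0,0,0]}

```text
t: 11.7
tool_pos: [0.4648, 0.0934, 0.3081]
orientation: [-2.041, 2.026, -0.355]
force: [-0.1, -0.0, -0.3]
opening: 0.0445
```

```bash
python3 - <<'E'
from h import *
err(*tcp(-.0028,.0714,.0023))
c=snap('wrist','w7.png')
cv2.imwrite('pics/w7b.png',cv2.resize(c['pixels'][130:280,150:400],None,fx=3.2,fy=3.2,interpolation=cv2.INTER_CUBIC))
E
```

```text
t 11.7 err tool mm [ 3.0000e-02 -1.6800e+00  1.0187e+02] rot deg [ 0.19 -0.07  0.  ] open 0.04452384313327884 F [-0.1 -0.  -0.3]
```

View pics/w7b.png

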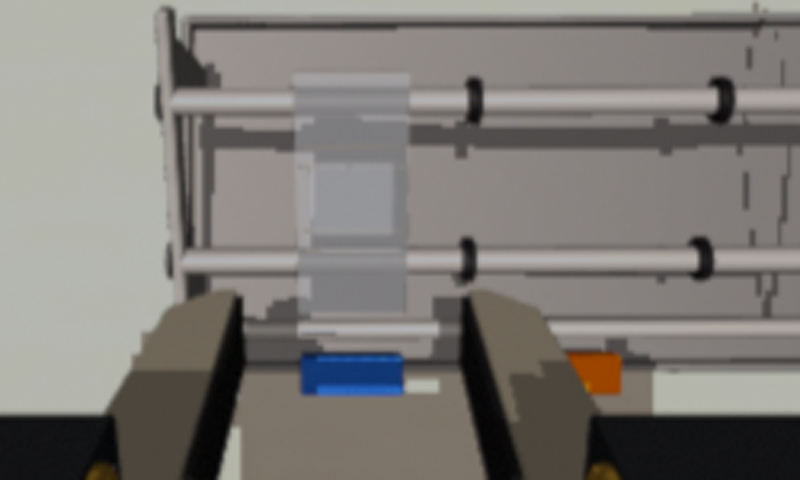

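```bash
python3 - <<'E'
from h import *
c=load('w7.png')
n=lambda u,v:(u/3.2+150-.34,v/3.2+130-.34)
for nm,h,ps in [('hi collar',-.004,[(475,100),(722,100)]),('lo collar',-.004,[(468,259),(702,258)]),('ch top',.004,[(293,74),(410,74),(299,312),(406,312)]),('rail cl',.003,[(300,328),(440,328)])]:
    print(nm,[onplane(c,*n(u,v),h).round(1) for u,v in ps])
# mailer approach pose: above, aligned with heading .0404
M=np.array([.4974,.2956])
def mt(z): return tgt([M[0],M[1],z],.0404,0)
plan(*mt(.30),10)
E
```

```text
hi collar [array([25.2, 35.3]), array([ 25.1, -37.3])]
lo collar [array([-25.1,  35.4]), array([-24.9, -37.3])]
ch top [array([34.4, 88. ]), array([34.4, 55.1]), array([-39.2,  87.7]), array([-39.3,  54.9])]
rail cl [array([-45.2,  87.6]), array([-45.3,  44.2])]
dist 0.205 ang 19.92 minrows 5.0
[np.float64(-0.0505), np.float64(-0.0073), np.float64(0.0048)] [np.float64(-0.0692), np.float64(-0.0014), np.float64(-0.0066)]
[np.float64(-0.0505), np.float64(-0.0076), np.float64(0.0045)] [np.float64(-0.0692), np.float64(-0.0014), np.float64(-0.0066)]
[np.float64(-0.0504), np.float64(-0.0079), np.float64(0.0043)] [np.float64(-0.0692), np.float64(-0.0014), np.float64(-0.0066)]
[np.float64(-0.0504), np.float64(-0.0082), np.float64(0.0041)] [np.float64(-0.0692), np.float64(-0.0014), np.float64(-0.0066)]
[np.float64(-0.0504), np.float64(-0.0085), np.float64(0.0038)] [np.float64(-0.0692), np.float64(-0.0014), np.float64(-0.0066)]
[np.float64(-0.0504), np.float64(-0.0088), np.float64(0.0035)] [np.float64(-0.0692), np.float64(-0.0014), np.float64(-0.0066)]
[np.float64(-0.0503), np.float64(-0.0091), np.float64(0.0033)] [np.float64(-0.0692), np.float64(-0.0014), np.float64(-0.0066)]
[np.float64(-0.0503), np.float64(-0.0094), np.float64(0.003)] [np.float64(-0.0692), np.float64(-0.0014), np.float64(-0.0066)]
[np.float64(-0.0503), np.float64(-0.0097), np.float64(0.0027)] [np.float64(-0.0692), np.float64(-0.0014), np.float64(-0.0066)]
[np.float64(-0.0502), np.float64(-0.0099), np.float64(0.0024)] [np.float64(-0.0692), np.float64(-0.0014), np.float64(-0.0066)]
```

The chamber sits in the blue bay: square, centred to about 0.5 mm and roughly 2 mm off the rail. Now the mailer.

Emit:
arm_command:
  motion:
    - {"slide": [-0.0505,-0.0075,0.005],"turn": [-0.069,-0.0015,-0.0065]}
    - {"slide": [-0.0505,-0.0075,0.0045],"turn": [-0.069,-0.0015,-0.0065]}
    - {"slide": [-0.0505,-0.008,0.0045],"turn": [-0.069,-0.0015,-0.0065]}
    - {"slide": [-0.0505,-0.008,0.004],"turn": [-0.069,-0.0015,-0.0065]}
    - {"slide": [-0.0505,-0.0085,0.004],"turn": [-0.069,-0.0015,-0.0065]}
  gripper: 58

```text
t: 12.17
tool_pos: [0.4815, 0.1956, 0.3045]
orientation: [-2.156, 2.105, -0.185]
force: [0.7, -0.9, 0.6]
opening: 0.054
```

Emit:
arm_command:
  motion:
    - {"slide": [-0.0505,-0.009,0.0035],"turn": [-0.069,-0.0015,-0.0065]}
    - {"slide": [-0.0505,-0.009,0.0035],"turn": [-0.069,-0.0015,-0.0065]}
    - {"slide": [-0.0505,-0.0095,0.003],"turn": [-0.069,-0.0015,-0.0065]}
    - {"slide": [-0.05,-0.0095,0.0025],"turn": [-0.07,-0.0015,-0.0065]}
    - {"slide": [-0.05,-0.01,0.0025],"turn": [-0.07,-0.0015,-0.0065]}

```text
t: 12.58
tool_pos: [0.4978, 0.2968, 0.3002]
orientation: [2.265, -2.176, -0.001]
force: [0.5, 0.2, 0.2]
opening: 0.0537
```

Emit:
arm_command:
  motion:
    - {"slide": [0,0,0],"turn": [0,0,0]}
    - {"slide": [0,0,0],"turn": [0,0,0]}
    - {"slide": [0,0,0],"turn": [0,0,0]}
    - {"slide": [0,0,0],"turn": [0,0,0]}
    - {"slide": [0,0,0],"turn": [0,0,0]}

```text
t: 13.0
tool_pos: [0.4977, 0.295, 0.3015]
orientation: [-2.263, 2.176, -0.003]
force: [-0.6, 0.1, -0.5]
opening: 0.0538
```

```bash
python3 - <<'E'
from h import *
err(*tgt([.4974,.2956,.30],.0404))
c=snap('wrist','w8.png')
cv2.imwrite('pics/w8b.png',cv2.resize(c['pixels'],None,fx=1.5625,fy=1.5625,interpolation=cv2.INTER_CUBIC))
E
```

```text
t 13.0 err tool mm [-0.59  0.33  1.47] rot deg [-0.17  0.04 -0.07] open 0.05384319944126837 F [-0.6  0.1 -0.5]
```

View pics/w8b.png

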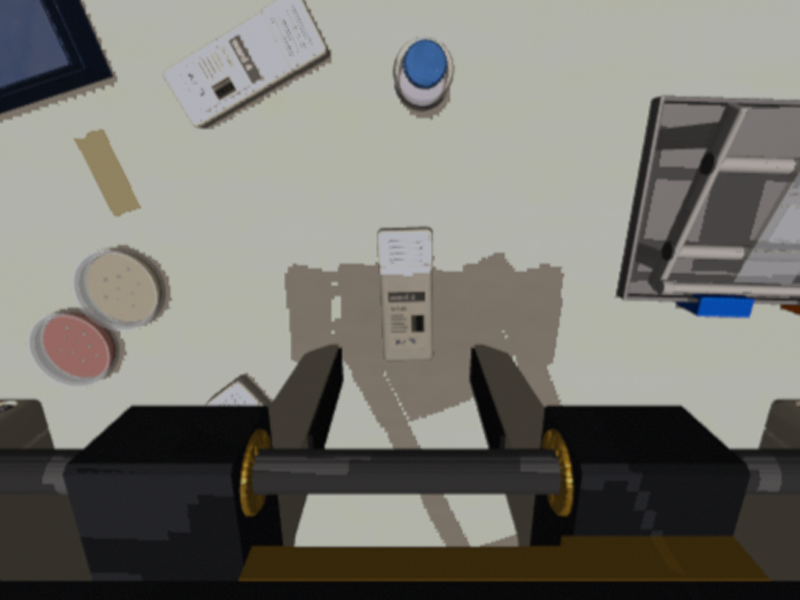

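```bash
python3 - <<'E'
from h import *
c=load('w8.png')
M=[onz(c,u/1.5625-.2,v/1.5625-.2,.015) for u,v in [(378,230),(432.5,229),(432.5,359),(383,359)]]
print([x.round(4) for x in M],sum(M)/4,[np.linalg.norm(M[i]-M[i-1]).round(4) for i in range(4)])
d=(M[0]+M[1]-M[2]-M[3]);print('heading',np.arctan2(d[1],d[0]))
E
```

```text
[array([0.5392, 0.3144, 0.015 ]), array([0.5411, 0.2807, 0.015 ]), array([0.4529, 0.2758, 0.015 ]), array([0.4516, 0.3093, 0.015 ])] [0.49621721 0.29505821 0.015     ] [np.float64(0.0878), np.float64(0.0337), np.float64(0.0884), np.float64(0.0336)]
heading 0.05690792935922246
```

```bash
python3 - <<'E'
from h import *
plan(*tgt([.4965,.295,.194],.055),5)
E
```

```text
dist 0.1076 ang 0.92 minrows 3.0
[np.float64(0.0001), np.float64(0.0008), np.float64(0.0538)] [np.float64(-0.0013), np.float64(0.0003), np.float64(-0.0063)]
[np.float64(0.0), np.float64(0.0008), np.float64(0.0538)] [np.float64(-0.0013), np.float64(0.0003), np.float64(-0.0063)]
[np.float64(0.0), np.float64(0.0007), np.float64(0.0538)] [np.float64(-0.0013), np.float64(0.0003), np.float64(-0.0063)]
[np.float64(0.0), np.float64(0.0007), np.float64(0.0538)] [np.float64(-0.0013), np.float64(0.0003), np.float64(-0.0063)]
[np.float64(0.0), np.float64(0.0007), np.float64(0.0538)] [np.float64(-0.0013), np.float64(0.0003), np.float64(-0.0063)]
```

Emit:
arm_command:
  motion:
    - {"slide": [0,0.001,0.06],"turn": [-0.0015,0,-0.0065]}
    - {"slide": [0,0.001,0.07],"turn": [-0.0015,0,-0.0065]}
    - {"slide": [0,0.001,0.07],"turn": [-0.0015,0,-0.0065]}
    - {"slide": [0,0.001,0.045],"turn": [-0.0015,0,-0.0065]}
    - {"slide": [0,0,0.015],"turn": [0,0,-0.0065]}

```text
t: 13.47
tool_pos: [0.4947, 0.2946, 0.1939]
orientation: [2.279, -2.155, -0.004]
force: [-0.7, -0.5, -0.9]
opening: 0.0534
```

Emit:
arm_command:
  motion:
    - {"slide": [0,0,0],"turn": [0,0,0]}
    - {"slide": [0,0,0],"turn": [0,0,0]}
    - {"slide": [0,0,0],"turn": [0,0,0]}
    - {"slide": [0,0,0],"turn": [0,0,0]}
    - {"slide": [0,0,0],"turn": [0,0,0]}

```text
t: 13.88
tool_pos: [0.4971, 0.2962, 0.1991]
orientation: [-2.281, 2.156, -0.0]
force: [-0.7, -0.4, 1.3]
opening: 0.0539
```

```bash
python3 - <<'E'
from h import *
err(*tgt([.4965,.295,.189],.055))
c=snap('wrist','w9.png')
cv2.imwrite('pics/w9b.png',cv2.resize(c['pixels'][160:320,130:390],None,fx=3,fy=3,interpolation=cv2.INTER_CUBIC))
E
```

```text
t 13.8833 err tool mm [ 1.16  0.66 10.14] rot deg [-0.13  0.11  0.08] open 0.05394148971574998 F [-0.7 -0.4  1.3]
```

View pics/w9b.png

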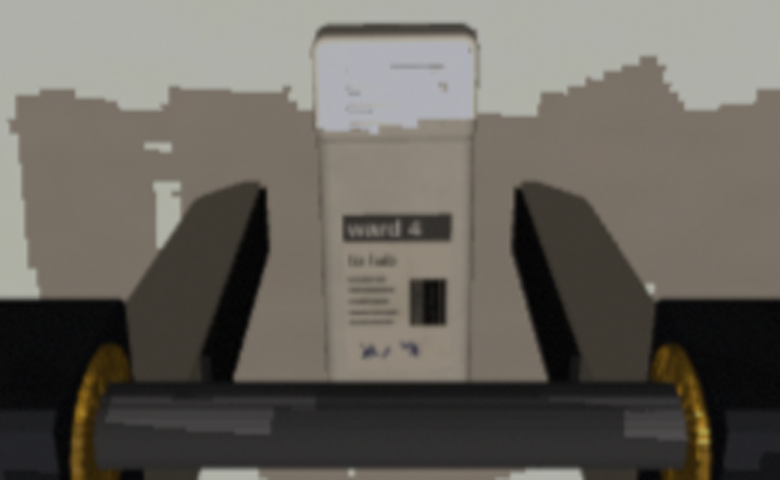

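Emit:
arm_command:
  motion:
    - {"slide": [0,0,0.01],"turn": [0,0,0]}
    - {"slide": [0,0.001,0.008],"turn": [0,0,0]}
    - {"slide": [0.001,0,0.004],"turn": [0,0,0]}
    - {"slide": [0,0,0.001],"turn": [0,0,0]}
    - {"slide": [0,0,0],"turn": [0,0,0]}

```text
t: 14.35
tool_pos: [0.4958, 0.2953, 0.1878]
orientation: [2.283, -2.158, -0.002]
force: [0.4, -0.5, 0.6]
opening: 0.0537
```

Emit:
arm_command:
  motion:
    - {"slide": [0,0,0],"turn": [0,0,0]}
    - {"slide": [0,0,0],"turn": [0,0,0]}
    - {"slide": [0,0,0],"turn": [0,0,0]}
    - {"slide": [0,0,0],"turn": [0,0,0]}
    - {"slide": [0,0,0],"turn": [0,0,0]}

```text
t: 14.77
tool_pos: [0.496, 0.2955, 0.1884]
orientation: [-2.283, 2.158, 0.001]
force: [-0.7, -0.7, -0.3]
opening: 0.054
```

```bash
python3 - <<'E'
from h import *
err(*tgt([.4965,.295,.189],.055))
c=load('w9.png')
for u,v in [(317,42),(475,38)]: print(onz(c,u/3+130-.33,v/3+160-.33,.015).round(4))
E
```

```text
t 14.7667 err tool mm [ 0.49 -0.43 -0.61] rot deg [0.01 0.05 0.07] open 0.053955758917298875 F [-0.7 -0.7 -0.3]
[0.5379 0.3141 0.015 ]
[0.5405 0.2819 0.015 ]
```

Emit:
arm_command:
  motion:
    - {"slide": [0,0,0],"turn": [0,0,0]}
    - {"slide": [0,0,0],"turn": [0,0,0]}
    - {"slide": [0,0,0],"turn": [0,0,0]}
    - {"slide": [0,0,0],"turn": [0,0,0]}
    - {"slide": [0,0,0],"turn": [0,0,0]}
  gripper: 25
  grip_force: 15

```text
t: 15.18
tool_pos: [0.496, 0.2954, 0.1883]
orientation: [-2.283, 2.158, 0.001]
force: [-0.8, -0.1, 0.0]
opening: 0.034
```

Emit:
arm_command:
  motion:
    - {"slide": [0,0,0],"turn": [0,0,0]}
    - {"slide": [0,0,0],"turn": [0,0,0]}
    - {"slide": [0,0,0],"turn": [0,0,0]}
    - {"slide": [0,0,0],"turn": [0,0,0]}
    - {"slide": [0,0,0],"turn": [0,0,0]}

```text
t: 15.6
tool_pos: [0.496, 0.2954, 0.1883]
orientation: [-2.283, 2.158, 0.001]
force: [0.0, -0.6, 0.4]
opening: 0.0339
```

Emit:
arm_command:
  motion:
    - {"slide": [0,0,-0.01],"turn": [0,0,0]}
    - {"slide": [0,0,-0.04],"turn": [0,0,0]}
    - {"slide": [0,0,-0.08],"turn": [0,0,0]}
    - {"slide": [0,0,-0.09],"turn": [0,0,0]}
    - {"slide": [0,0,-0.08],"turn": [0,0,0]}

```text
t: 16.02
tool_pos: [0.4958, 0.2952, 0.31]
orientation: [2.283, -2.158, -0.002]
force: [0.4, 1.0, 0.8]
opening: 0.0338
```

Emit:
arm_command:
  motion:
    - {"slide": [0,0,-0.03],"turn": [0,0,0]}
    - {"slide": [0,0,0],"turn": [0,0,0]}
    - {"slide": [0,0,0],"turn": [0,0,0]}
    - {"slide": [0,0,0],"turn": [0,0,0]}
    - {"slide": [0,0,0],"turn": [0,0,0]}

```text
t: 16.43
tool_pos: [0.4952, 0.2949, 0.3175]
orientation: [2.28, -2.156, -0.004]
force: [-0.1, 0.3, -0.7]
opening: 0.034
```

```bash
python3 - <<'E'
from h import *
s=robot.read_state();print(s['t'],s['tool_pos'],s['opening'])
# tips level with the mailer underside-2.4mm; underside at h when placed: tip h=-.0024 -> grasp h=.0166
plan(*tcp(.003,.0,.080),10)
E
```

```text
16.4333 [0.49524234 0.29493123 0.31754682] 0.034022962640394123
dist 0.275 ang 20.43 minrows 7.0
[np.float64(0.0679), np.float64(0.0075), np.float64(0.0075)] [np.float64(0.0706), np.float64(0.0015), np.float64(0.0097)]
[np.float64(0.068), np.float64(0.0075), np.float64(0.0073)] [np.float64(0.0706), np.float64(0.0015), np.float64(0.0097)]
[np.float64(0.068), np.float64(0.0074), np.float64(0.0071)] [np.float64(0.0706), np.float64(0.0015), np.float64(0.0097)]
[np.float64(0.068), np.float64(0.0073), np.float64(0.0069)] [np.float64(0.0706), np.float64(0.0015), np.float64(0.0097)]
[np.float64(0.0681), np.float64(0.0072), np.float64(0.0067)] [np.float64(0.0706), np.float64(0.0015), np.float64(0.0097)]
[np.float64(0.0681), np.float64(0.0071), np.float64(0.0065)] [np.float64(0.0706), np.float64(0.0015), np.float64(0.0097)]
[np.float64(0.0681), np.float64(0.007), np.float64(0.0063)] [np.float64(0.0706), np.float64(0.0015), np.float64(0.0097)]
[np.float64(0.0681), np.float64(0.0069), np.float64(0.0061)] [np.float64(0.0706), np.float64(0.0015), np.float64(0.0097)]
[np.float64(0.0682), np.float64(0.0068), np.float64(0.0059)] [np.float64(0.0706), np.float64(0.0015), np.float64(0.0097)]
[np.float64(0.0682), np.float64(0.0066), np.float64(0.0057)] [np.float64(0.0706), np.float64(0.0015), np.float64(0.0097)]
```

Emit:
arm_command:
  motion:
    - {"slide": [0.04,0.0075,0.0075],"turn": [0.07,0.0015,0.0095]}
    - {"slide": [0.068,0.0075,0.0075],"turn": [0.07,0.0015,0.0095]}
    - {"slide": [0.068,0.0075,0.007],"turn": [0.07,0.0015,0.0095]}
    - {"slide": [0.068,0.0075,0.007],"turn": [0.07,0.0015,0.0095]}
    - {"slide": [0.068,0.007,0.0065],"turn": [0.07,0.0015,0.0095]}

```text
t: 16.85
tool_pos: [0.487, 0.1688, 0.3027]
orientation: [-2.165, 2.095, -0.184]
force: [-0.2, 0.5, 1.0]
opening: 0.0338
```

Emit:
arm_command:
  motion:
    - {"slide": [0.068,0.007,0.0065],"turn": [0.071,0.0015,0.01]}
    - {"slide": [0.068,0.007,0.0065],"turn": [0.071,0.0015,0.01]}
    - {"slide": [0.068,0.007,0.006],"turn": [0.071,0.0015,0.01]}
    - {"slide": [0.068,0.007,0.006],"turn": [0.071,0.0015,0.01]}
    - {"slide": [0.065,0.0065,0.0055],"turn": [0.071,0.0015,0.01]}

```text
t: 17.27
tool_pos: [0.4795, 0.0338, 0.2878]
orientation: [-2.036, 2.022, -0.357]
force: [0.0, 1.0, -0.4]
opening: 0.034
```

Emit:
arm_command:
  motion:
    - {"slide": [0.03,0,0],"turn": [0,0,0]}
    - {"slide": [0,0,0],"turn": [0,0,0]}
    - {"slide": [0,0,0],"turn": [0,0,0]}
    - {"slide": [0,0,0],"turn": [0,0,0]}
    - {"slide": [0,0,0],"turn": [0,0,0]}

```text
t: 17.68
tool_pos: [0.4806, 0.0238, 0.2894]
orientation: [-2.037, 2.021, -0.356]
force: [-0.0, 0.5, 0.1]
opening: 0.0339
```

```bash
python3 - <<'E'
from h import *
err(*tcp(.003,.0,.080))
c=snap('wrist','w10.png')
cv2.imwrite('pics/w10b.png',cv2.resize(c['pixels'],None,fx=1.5625,fy=1.5625,interpolation=cv2.INTER_CUBIC))
E
```

```text
t 17.6833 err tool mm [1.89 0.8  1.43] rot deg [-0.12  0.14  0.01] open 0.0338733253058394 F [-0.   0.5  0.1]
```

View pics/w10b.png

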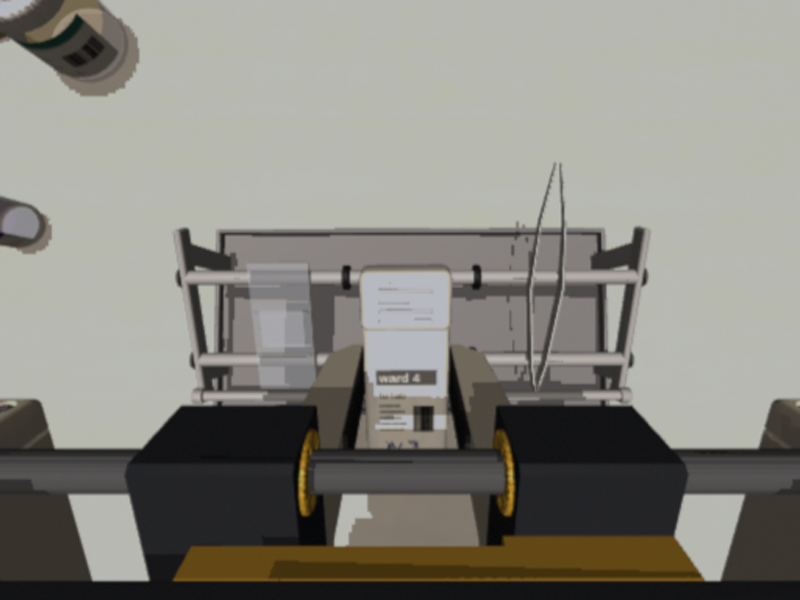

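```bash
python3 - <<'E'
from h import *
c=load('w10.png')
for nm,h,ps in [('hi collar',-.004,[(347,277),(476,277)]),('mailer top end',.075,[(361,271),(450,271)]),('far edge',.068,[(362,265),(448,265)]),('forceps',.0,[(531,290),(565,290)])]:
    print(nm,[onplane(c,u/1.5625-.2,v/1.5625-.2,h).round(1) for u,v in ps])
plan(*tcp(.004,.0,.035),5)
E
```

```text
hi collar [array([25. , 35.7]), array([ 25. , -36.3])]
mailer top end [array([48.7, 19.2]), array([ 48.7, -13.5])]
far edge [array([49.3, 19.5]), array([ 49.3, -13.4])]
forceps [array([ 18.6, -66.4]), array([ 18.6, -85.2])]
dist 0.0466 ang 0.2 minrows 2.0
[np.float64(0.001), np.float64(0.0), np.float64(0.0233)] [np.float64(-0.0009), np.float64(0.001), np.float64(0.0002)]
[np.float64(0.001), np.float64(-0.0), np.float64(0.0233)] [np.float64(-0.0009), np.float64(0.001), np.float64(0.0002)]
[np.float64(0.001), np.float64(-0.0), np.float64(0.0233)] [np.float64(-0.0009), np.float64(0.001), np.float64(0.0002)]
[np.float64(0.001), np.float64(-0.0), np.float64(0.0233)] [np.float64(-0.0009), np.float64(0.001), np.float64(0.0002)]
[np.float64(0.001), np.float64(-0.0), np.float64(0.0233)] [np.float64(-0.0009), np.float64(0.001), np.float64(0.0002)]
```

Emit:
arm_command:
  motion:
    - {"slide": [0.002,0,0.015],"turn": [-0.001,0.001,0]}
    - {"slide": [0.002,-0.001,0.035],"turn": [-0.001,0.001,0]}
    - {"slide": [0.002,0,0.035],"turn": [-0.001,0.001,0]}
    - {"slide": [0,0,0.025],"turn": [-0.001,0.001,0]}
    - {"slide": [0,0,0.005],"turn": [0,0,0]}

```text
t: 18.15
tool_pos: [0.4964, 0.0213, 0.2445]
orientation: [-2.04, 2.025, -0.354]
force: [0.2, 0.1, -0.0]
opening: 0.0337
```

Emit:
arm_command:
  motion:
    - {"slide": [0,0,0],"turn": [0,0,0]}
    - {"slide": [0,0,0],"turn": [0,0,0]}
    - {"slide": [0,0,0],"turn": [0,0,0]}
    - {"slide": [0,0,0],"turn": [0,0,0]}
    - {"slide": [0,0,0],"turn": [0,0,0]}

```text
t: 18.57
tool_pos: [0.4971, 0.0208, 0.2476]
orientation: [-2.036, 2.023, -0.359]
force: [-0.3, -0.3, -0.5]
opening: 0.0338
```

```bash
python3 - <<'E'
from h import *
err(*tcp(.0043,.0,.0214))
c=snap('wrist','w11.png')
cv2.imwrite('pics/w11b.png',cv2.resize(c['pixels'],None,fx=1.5625,fy=1.5625,interpolation=cv2.INTER_CUBIC))
E
```

```text
t 18.5667 err tool mm [-1.24  0.69 15.1 ] rot deg [-0.14 -0.01 -0.04] open 0.03378728128942958 F [-0.3 -0.3 -0.5]
```

View pics/w11b.png

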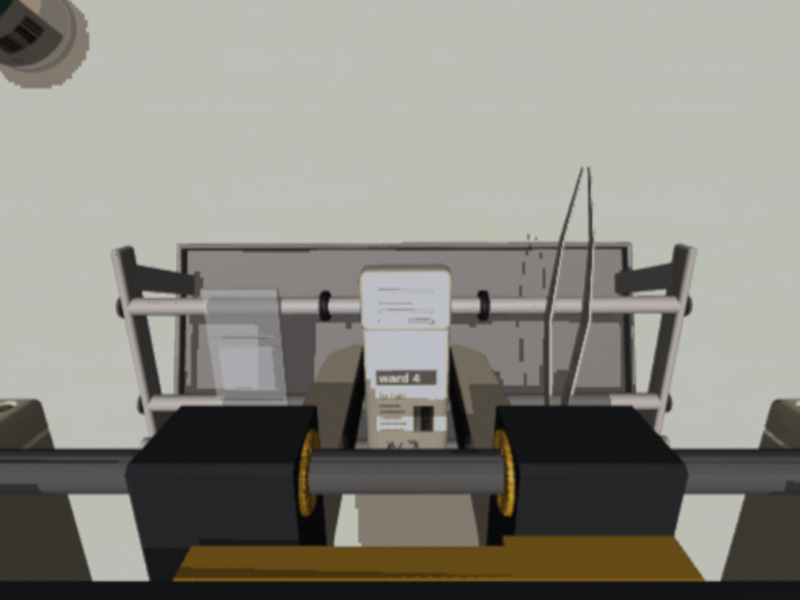

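```bash
python3 - <<'E'
from h import *
c=load('w11.png')
for nm,h,ps in [('hi collar',-.004,[(325,306),(484,305)]),('mailer top end',.0305,[(361,272),(450,272)]),('far edge',.0235,[(362,266),(448,266)])]:
    print(nm,[onplane(c,u/1.5625-.2,v/1.5625-.2,h).round(1) for u,v in ps])
E
```

```text
hi collar [array([24.7, 36.2]), array([ 25.1, -36.8])]
mailer top end [array([49.7, 15.5]), array([ 49.6, -17.1])]
far edge [array([50.3, 15.8]), array([ 50.2, -17. ])]
```

Emit:
arm_command:
  motion:
    - {"slide": [0,0.001,0.008],"turn": [-0.001,0,0]}
    - {"slide": [0,0.001,0.01],"turn": [-0.001,0,0]}
    - {"slide": [0,0,0.008],"turn": [-0.001,0,0]}
    - {"slide": [0,0,0.003],"turn": [-0.001,0,0]}
    - {"slide": [0,0,0],"turn": [0,0,0]}

```text
t: 19.03
tool_pos: [0.5004, 0.0207, 0.2356]
orientation: [-2.038, 2.025, -0.356]
force: [1.3, -0.3, 0.4]
opening: 0.0339
```

Emit:
arm_command:
  motion:
    - {"slide": [0,0,0],"turn": [0,0,0]}
    - {"slide": [0,0,0],"turn": [0,0,0]}
    - {"slide": [0,0,0],"turn": [0,0,0]}
    - {"slide": [0,0,0],"turn": [0,0,0]}
    - {"slide": [0,0,0],"turn": [0,0,0]}

```text
t: 19.45
tool_pos: [0.5002, 0.0208, 0.2359]
orientation: [-2.038, 2.025, -0.356]
force: [1.4, -1.4, 0.1]
opening: 0.0341
```

```bash
python3 - <<'E'
from h import *
err(*tcp(.0043,-.0012,.0214))
c=snap('wrist','w12.png')
cv2.imwrite('pics/w12b.png',cv2.resize(c['pixels'][130:300,140:400],None,fx=3,fy=3,interpolation=cv2.INTER_CUBIC))
E
```

```text
t 19.45 err tool mm [-0.08 -0.42  3.01] rot deg [ 0.02 -0.01 -0.04] open 0.03409303321995379 F [ 1.4 -1.4  0.1]
```

View pics/w12b.png

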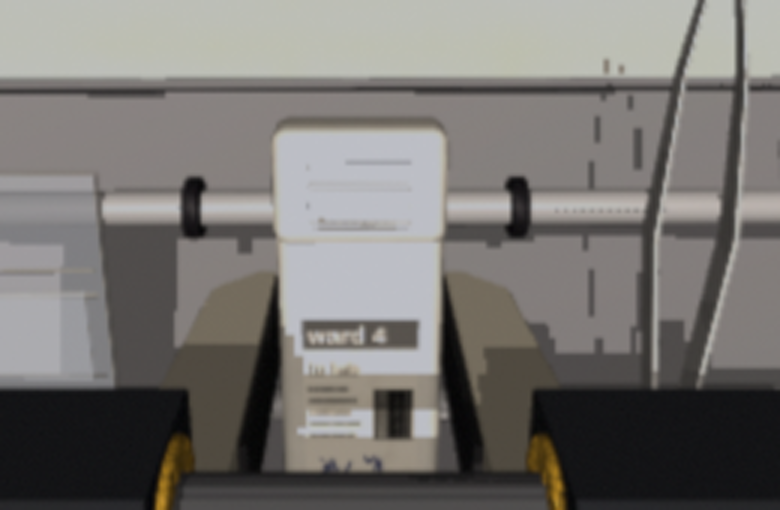

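Emit:
arm_command:
  motion:
    - {"slide": [0,-0.001,0.002],"turn": [0,0,0]}
    - {"slide": [0,0,0.002],"turn": [0,0,0]}
    - {"slide": [0,0,0.001],"turn": [0,0,0]}
    - {"slide": [0,0,0],"turn": [0,0,0]}
    - {"slide": [0,0,0],"turn": [0,0,0]}

```text
t: 19.92
tool_pos: [0.5012, 0.0208, 0.234]
orientation: [-2.038, 2.025, -0.356]
force: [1.6, 0.5, 1.0]
opening: 0.0339
```

Emit:
arm_command:
  motion:
    - {"slide": [0,0,0.001],"turn": [0,0,0]}
    - {"slide": [0,0,0],"turn": [0,0,0]}
    - {"slide": [0,0,0],"turn": [0,0,0]}
    - {"slide": [0,0,0],"turn": [0,0,0]}
    - {"slide": [0,0,0],"turn": [0,0,0]}

```text
t: 20.33
tool_pos: [0.5013, 0.0208, 0.2337]
orientation: [-2.038, 2.025, -0.356]
force: [-0.7, 0.3, 2.6]
opening: 0.0338
```

```bash
python3 - <<'E'
from h import *
err(*tcp(.0043,-.0012,.0214))
E
```

```text
t 20.3333 err tool mm [-0.03 -0.17  0.53] rot deg [ 0.05 -0.   -0.04] open 0.03382445390380317 F [-0.7  0.3  2.6]
```

Emit:
arm_command:
  motion:
    - {"slide": [0,0,0.001],"turn": [0,0,0]}
    - {"slide": [0,0,0],"turn": [0,0,0]}
    - {"slide": [0,0,0],"turn": [0,0,0]}
    - {"slide": [0,0,0],"turn": [0,0,0]}
    - {"slide": [0,0,0],"turn": [0,0,0]}

```text
t: 20.75
tool_pos: [0.5014, 0.0209, 0.2334]
orientation: [-2.038, 2.025, -0.356]
force: [-3.6, 0.6, 5.2]
opening: 0.0338
```

```bash
python3 - <<'E'
from h import *
err(*tcp(.0043,-.0012,.0214))
print(robot.read_state()['wrist_torque'])
E
```

```text
t 20.75 err tool mm [ 0.   -0.18  0.25] rot deg [ 0.06  0.   -0.04] open 0.033842649593997104 F [-3.6  0.6  5.2]
[0.12691293 0.21479121 0.03324322]
```

Contact is felt close to the expected height, with about 6 N along the slope normal. I release.

Emit:
arm_command:
  motion:
    - {"slide": [0,0,-0.0005],"turn": [0,0,0]}
    - {"slide": [0,0,0],"turn": [0,0,0]}
    - {"slide": [0,0,0],"turn": [0,0,0]}
    - {"slide": [0,0,0],"turn": [0,0,0]}
    - {"slide": [0,0,0],"turn": [0,0,0]}

```text
t: 21.17
tool_pos: [0.5013, 0.0208, 0.2334]
orientation: [-2.038, 2.025, -0.356]
force: [-2.3, 0.8, 3.4]
opening: 0.0345
```

Emit:
arm_command:
  motion:
    - {"slide": [0,0,0],"turn": [0,0,0]}
    - {"slide": [0,0,0],"turn": [0,0,0]}
    - {"slide": [0,0,0],"turn": [0,0,0]}
    - {"slide": [0,0,0],"turn": [0,0,0]}
    - {"slide": [0,0,0],"turn": [0,0,0]}
  gripper: 48

```text
t: 21.58
tool_pos: [0.5012, 0.0208, 0.2332]
orientation: [-2.039, 2.025, -0.355]
force: [0.1, -0.4, -0.1]
opening: 0.0444
```

Emit:
arm_command:
  motion:
    - {"slide": [0,0,-0.02],"turn": [0,0,0]}
    - {"slide": [0,0,-0.04],"turn": [0,0,0]}
    - {"slide": [0,0,-0.07],"turn": [0,0,0]}
    - {"slide": [0,0,-0.09],"turn": [0,0,0]}
    - {"slide": [0,0,-0.08],"turn": [0,0,0]}

```text
t: 22.0
tool_pos: [0.4594, 0.0205, 0.3477]
orientation: [-2.039, 2.025, -0.355]
force: [0.9, 1.0, 0.5]
opening: 0.0445
```

Emit:
arm_command:
  motion:
    - {"slide": [0,0,0],"turn": [0,0,0]}
    - {"slide": [0,0,0],"turn": [0,0,0]}
    - {"slide": [0,0,0],"turn": [0,0,0]}
    - {"slide": [0,0,0],"turn": [0,0,0]}
    - {"slide": [0,0,0],"turn": [0,0,0]}

```text
t: 22.42
tool_pos: [0.46, 0.0205, 0.3445]
orientation: [-2.04, 2.027, -0.353]
force: [0.7, 0.0, 0.4]
opening: 0.0444
```

```bash
python3 - <<'E'
from h import *
err(*tcp(.0043,-.0012,.0214))
c=snap('wrist','w13.png')
cv2.imwrite('pics/w13b.png',cv2.resize(c['pixels'][120:280,110:410],None,fx=2.6,fy=2.6,interpolation=cv2.INTER_CUBIC))
c=snap('scene','s13.png')
cv2.imwrite('pics/s13b.png',cv2.resize(c['pixels'][150:290,150:350],None,fx=4,fy=4,interpolation=cv2.INTER_CUBIC))
E
```

```text
t 22.4167 err tool mm [ 1.000e-02 -1.490e+00  1.188e+02] rot deg [ 0.23  0.01 -0.04] open 0.04437846769037041 F [0.7 0.  0.4]
```

View pics/w13b.png

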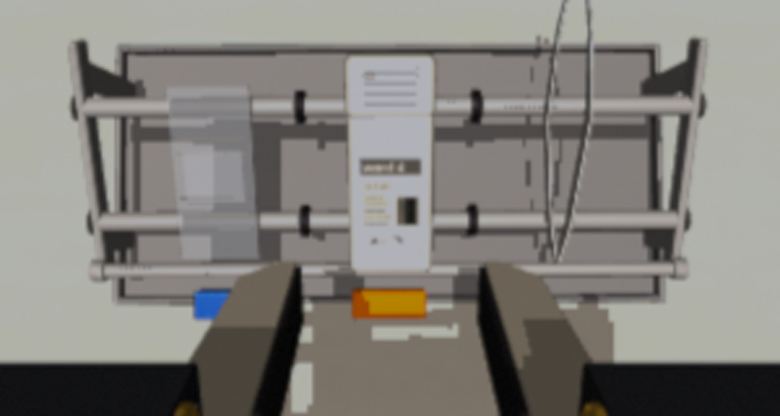

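View pics/s13b.png

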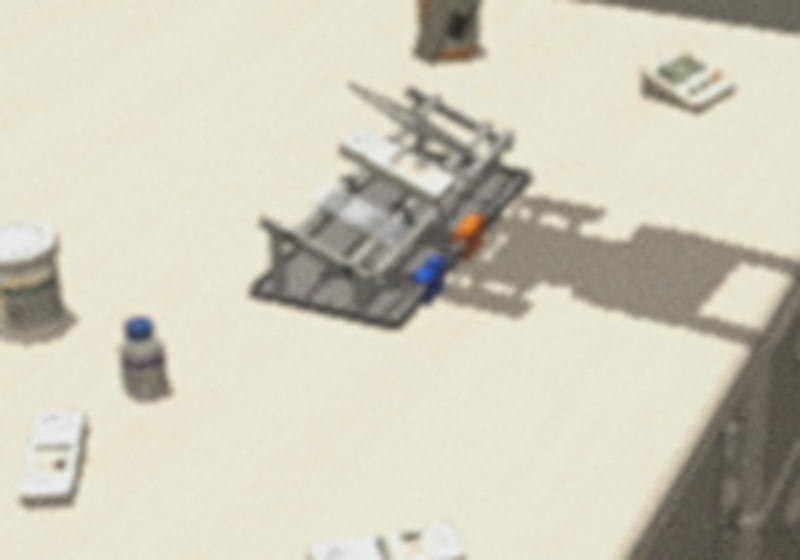

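```bash
python3 - <<'E'
from h import *
c=load('w13.png')
n=lambda u,v:(u/2.6+110-.3,v/2.6+120-.3)
for nm,h,ps in [('hi collar',-.004,[(300,106),(476,106)]),('lo collar',-.004,[(305,220),(472,220)]),('rail',.003,[(320,271)]),('mailer top',.015,[(347,57),(434,57),(351,271),(430,271)]),('ch top',.004,[(168,88),(247,87),(184,259),(259,259)])]:
    print(nm,[onplane(c,*n(u,v),h).round(1) for u,v in ps])
E
```

```text
hi collar [array([25.2, 36. ]), array([ 25.1, -36.5])]
lo collar [array([-25. ,  35.8]), array([-25.1, -36.6])]
rail [array([-45.9,  29.3])]
mailer top [array([48.1, 15.1]), array([ 48. , -17.7]), array([-40.3,  15.2]), array([-40.4, -17.6])]
ch top [array([34.3, 87.1]), array([34.7, 55.7]), array([-39.7,  87.3]), array([-39.7,  55.1])]
```

Both items lie flat, square and close to the stop rail. The robot is clear, so I hand in.

```bash
python3 - <<'E'
from h import *
print(robot.close_job())
E
```

```text
the job is handed in; nothing more can be done
None
```

I moved the chamber from the orange bay to the blue one. I then laid the rightmost of the three look-alike mailers in the orange bay, and handed the job in at about 22.5 s of the 58 s allowed.

The last pictures, taken after release with the gripper about 120 mm clear, showed:

| Item | Offset from bay middle | Distance from stop rail | Lie |
|---|---|---|---|
| Chamber | about 0.4 mm | about 2 mm | square, flat on both rods |
| Mailer | about 1 mm | about 2 mm | square, flat on both rods |

- **Gentleness:** Each was lowered until light contact was felt (about 6–7 N) before the jaws opened, so neither was dropped.
- **Bystanders:** The forceps, timer, bottle and dropper showed no movement in the last pictures. I checked them by eye and did not measure them.
- **Disagreement:** Views of the rack differed by about 1 mm along the rods, within the 2 mm camera calibration. I used the collars as the reference.

No check failed.

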